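Kit the medium luggage feet with the tipping pan

ROBOT

A 7-joint arm with a two-finger parallel gripper is mounted at the origin on the work surface. World frame = base frame: x ahead of the robot, y to its left, z up, the work surface at z = 0. Lengths are in m, angles in degrees, forces in N, time in s.
With the tool pointing down it reaches from about 0.425 to 0.875 m from the base axis. Payload 4.7 kg.
Tool frame: the origin (TCP) lies midway between the tips of the shut fingers; the grasp point (between the pads) lies env.grip_point_offset behind it (env.grip_point_offset is the distance from the TCP to the grasp point, in m); x points along the fingers, y is the direction in which the jaws open and shut, and the axes are right-handed (so a half turn about x gives the same grasp; the last joint's range is limited). The gripper opens to 87 mm and grips with 3 to 60 N. Pads are 19 mm wide; open, the fingers measure 117 mm over their backs; the gripper's body (75 mm by 190 mm) begins 51 mm behind the grasp point.
Start: joints at [-71.843, 18.392, -4.016, 83.108, 1.295, 78.541, -3.26], TCP at [0.194, 0.62, 0.223] pointing down, gripper open.
Joint ranges: [-163.93, 163.93], [-17.29, 119.83], [-79.2, 71.16], [3.27, 140.29], [-89.18, 269.18], [5.43, 117.66], [-154.24, 154.24]. Speed limits (degrees/s): [147.25, 147.25, 180, 180, 180, 180, 180].

INTERFACE

Orientations are given as [roll, pitch, yaw] about the fixed x, y, z axes, in that order (R = Rz(yaw) Ry(pitch) Rx(roll)).
In Python, from cell import readout, read_camera, camera_params, sign_off, spot_in, pinpoint, env gives the robot as it stands.
- The arm moves only by the shell command python3 -m pendant 'ROWS' [OPENING] [FORCE]. ROWS is a JSON object of lists of equal length, an entry for each row: "xyz": the shift along the world's x, y, z in m, a list of three; "turn": the turn about the world's z in rad. A call has 1 to 10 rows; each row shifts and turns the pose as measured when the row begins; what a row does not reach is not made up. A row lasts 1/8 s, in which the tool goes at most 62.5 mm and 10.7 degrees, less where a joint would pass 70% of its speed; a pose out of reach is approached as far as the arm can. A call is refused whole if a number of a shift passes 0.0625 or a number of a turn 0.188, either way. A call with a gripper value outside its range is refused whole. OPENING is the opening, from 0 (shut) to 1 (fully open), set as the call begins (- or left out, the last holds). The fingers move at their own pace and stop on an object; FORCE is the grip in N (left out, the last holds). Time passes only in rows, so rows that do not move let the fingers close. It gives the time, the measured TCP pose, the force and the opening at its end, in the units of the state.
- readout.get_obs(): the state, without advancing time (a new reading comes with each control period).
- read_camera(name): name is "side" or "top"; returns the picture (400x640x3 uint8, red, green, blue); there is no depth.
- camera_params(name): a dict with "fx", "fy", "cx", "cy" (pixels), "rvec" (rotation vector, rad) and "tvec" (3), from world to camera coordinates, as OpenCV has them. Camera axes: x right, y down, z forward; pixel columns grow to the right and rows downward; lengths in m; the calibration is good to about 2 mm. A picture is of the moment at which its call begins. camera_params takes no time and is no camera call.
- sign_off(): hands the job in, once; it reports no verdict.
Trained networks look in the newest picture that a camera, given by its name, has taken for a name from the list of things; names that differ only in an ending like _2 or _b are one class to them, and where a whole thing is asked for, a point or a joint stands for the part that bears it (a point fixed in the world has none). Each returns a list of dicts, best first, with "score" (0 to 1); they miss things now and then, are a little off and sometimes report something else, mostly with a low value. They report only what shows in the picture. A call takes as long as a camera call. They do not tell look-alikes from the thing itself.
- spot_in(camera, name): "at" ([x, y, z] in m, in the coordinates of the camera as it stood for that picture, good to about 4 mm: the middle of the surface that is visible of it).
- pinpoint(camera, name): "at" ([x, y, z] in m, in the coordinates of the camera as it stood for that picture, good to about 4 mm: a listed point, or the origin of a listed thing).
The state is a dict: "time_s": time; "qpos": joint angles; "joint_velocities": joint speeds; "effort": joint torques, N m; "tool_pos": TCP position; "tool_rot": TCP orientation; "force": force on the tool from outside, world axes, zero at the start; "wrist_torque": the same for the moment, N m; "grip_width": finger opening in m.
Only numpy, scipy, OpenCV 4.12 (cv2) and the standard library are available. Lean on these libraries where they do the work, as an engineer would, in place of code of your own. Each camera call takes 0.05 s, during which the arm holds its last target.

TASK

Kit the luggage feet: take the lid off the kit box and lay it aside on the bench, bring the tipping pan level and put all the medium (34 mm) brass feet in it, leaving the smaller and larger ones where they are. When all are in the pan, lift its handle to tip it to 60 degrees, hold it there for a second so that the feet slide into the box, and lower it fully level again. Finish with every medium foot in the box and the lid seated flat on it, and do not disturb the jar, the tin or the mallet.

Things in the scene. Friction and masses are not known exactly. Their poses are not given: they have to be found in the camera images.
- foot_a: medium brass luggage foot: a squat turned stud, 34 mm across, 20 mm high (straight rim for the lower 13 mm, domed above), about 110 g; there are 3 to 5 of these; origin at the centre of its underside, z up its axis
- foot_b: medium brass luggage foot: a squat turned stud, 34 mm across, 20 mm high (straight rim for the lower 13 mm, domed above), about 110 g; there are 3 to 5 of these; origin at the centre of its underside, z up its axis
- foot_c: medium brass luggage foot: a squat turned stud, 34 mm across, 20 mm high (straight rim for the lower 13 mm, domed above), about 110 g; there are 3 to 5 of these; origin at the centre of its underside, z up its axis
- foot_d: medium brass luggage foot: a squat turned stud, 34 mm across, 20 mm high (straight rim for the lower 13 mm, domed above), about 110 g; there are 3 to 5 of these; origin at the centre of its underside, z up its axis
- foot_e: medium brass luggage foot: a squat turned stud, 34 mm across, 20 mm high (straight rim for the lower 13 mm, domed above), about 110 g; there are 3 to 5 of these; origin at the centre of its underside, z up its axis
- foot_f: small brass luggage foot, the wrong size: same shape and 20 mm height but 24 mm across; origin at the centre of its underside, z up its axis
- foot_g: small brass luggage foot, the wrong size: same shape and 20 mm height but 24 mm across; origin at the centre of its underside, z up its axis
- foot_h: large brass luggage foot, the wrong size: same shape and 20 mm height but 46 mm across; origin at the centre of its underside, z up its axis
- foot_i: large brass luggage foot, the wrong size: same shape and 20 mm height but 46 mm across; origin at the centre of its underside, z up its axis
- station: fixed tipping station on a 240 x 320 x 12 mm base board; origin on the bench, in line with the pan's hinge; its x runs along the hinge, its +y points from the hinge to the pan's handle, its -y to the kit box. Two steel cheeks 128 mm high stand at x = +-106 mm beside the hinge
- box_floor (a point): centre of the inner floor of the open wooden kit box fixed on the board, 18 mm above the bench, 77 mm from the hinge line (outside 200 mm along x, 130 mm along y, walls 6 mm, 54 mm deep inside); axes as the station's
- box_rim (a point): centre of the kit box's mouth, 72 mm above the bench, level with its rim; axes as the station's
- lid: loose wooden lid of the kit box, 198 (x) x 128 (y) x 8 mm plate with a 180 x 110 x 6 mm plug below it that drops into the box with 4 mm play all round; a grip block on top, 60 mm along x, 14 mm thick along y, 28 mm high; 200 g; origin at the centre of the plug's underside, plate 6 to 14 mm and block 14 to 42 mm above it. Starts on the box (origin 6 mm below the rim); fits either way round
- pan (a joint): angle of the tipping pan in rad: 0 level (at its lower stop), grows as the handle is lifted and the pan tips toward the kit box, stop at 1.40; a stiff hinge, it stays where it is left
- pan_hinge (a point): on the pan's hinge axis, midway, 110 mm above the bench; axes as the station's
- pan_floor (a point): middle of the pan's floor (top face), moves with the pan, 75 mm from the hinge and 4 mm above its axis when level; x along the hinge, y toward the handle. The aluminium pan is 188 mm (x) inside, its floor runs from 4 mm beyond the hinge to the back wall 151 mm behind it; walls rise 30 mm from the floor on three sides, and the side toward the box is open
- pan_handle (a point): middle of the pan's handle, a round wooden bar 12 mm thick and 118 mm long parallel to the hinge, on two arms 110 mm apart; its centre is 202 mm from the hinge and 20 mm above the hinge axis when level, 41 mm clear of the pan's back wall; moves with the pan
- jar: bystander: amber jar, 64 mm across, 75 mm high; origin at the centre of its underside
- tin: bystander: steel can, 72 mm across, 90 mm high; origin at the centre of its underside
- mallet: bystander: mallet lying on the bench, 220 mm long along x; origin on its underside
Not all that is in view belongs to the job. Several things have the shape of the lid; the one meant has the colours described above.

How it is judged:
By the outcome, as a careful person would: the job done as asked, in the order asked, and still so for the second after the job is handed in, with the robot touching nothing.
Of foot_a, foot_b, foot_c, foot_d, foot_e only 3 to 5 are there at a start; the rules pass over those that are not, and their reading is None.
At some moment in a run one of foot_a, foot_b, foot_c, foot_d, foot_e may be knocked a few centimetres aside while the robot is not near it.
It also fails if it takes over 210 s, if anything falls off the work surface, if the arm or the gripper's body presses on something with over 40 N, if the wrist force passes 120 N, or if a joint passes its speed limit or range.

## Working session

There is one attempt and no reset: what is moved stays moved. The work goes in short steps, Python scripts to look and compute and a shell command to move; the robot and the scene stay as the last step left them, time stands still between calls to the robot, and variables do not carry over. Pictures are saved under pics/ and viewed, and the job is handed in when it is done.

```bash
ls; mkdir -p pics
python3 - <<'E'
from cell import readout, read_camera, camera_params, env
import cv2
print(readout.get_obs()); print(env.grip_point_offset)
for n in ("side","top"):
    im=read_camera(n); cv2.imwrite(f"pics/{n}0.png",im[:,:,::-1]); print(n,camera_params(n))
E
```

```text
pics
{'time_s': 0.0, 'qpos': array([-71.84166626,  18.43894104,  -4.01703243,  83.17446699,
         1.29441318,  78.53993331,  -3.26103089]), 'joint_velocities': array([-0.08834265,  0.08695574,  0.03163144, -0.04088127,  0.0191605 ,
       -0.03444011, -0.09121258]), 'effort': array([ 4.11750925e-04, -4.91276872e+01, -4.03775359e-01, -3.12528992e+01,
       -6.39540888e-02,  4.35813633e-02,  1.71979000e-04]), 'tool_pos': array([0.19370661, 0.61989366, 0.22146686]), 'tool_rot': array([ -87.53910366,   89.89177442, -104.8874211 ]), 'force': array([ 0.27012052,  0.0197592 , -0.20403052]), 'wrist_torque': array([-0.01877401, -0.00493835,  0.00045057]), 'grip_width': 0.08676420550775706}
0.0187
side {'fx': 437.0490557085389, 'fy': 437.0490557085389, 'cx': 326.55554307394397, 'cy': 199.70522612914806, 'rvec': array([ 0.2251569 , -2.71697672,  1.42193485]), 'tvec': array([0.47406376, 0.20207482, 1.37752198])}
top {'fx': 450.65147210515124, 'fy': 450.65147210515124, 'cx': 322.8671513960304, 'cy': 196.36282988027992, 'rvec': array([ 2.20097679, -2.17904433,  0.0598955 ]), 'tvec': array([-0.12751844,  0.49569783,  1.32714303])}
```

View pics/side0.png

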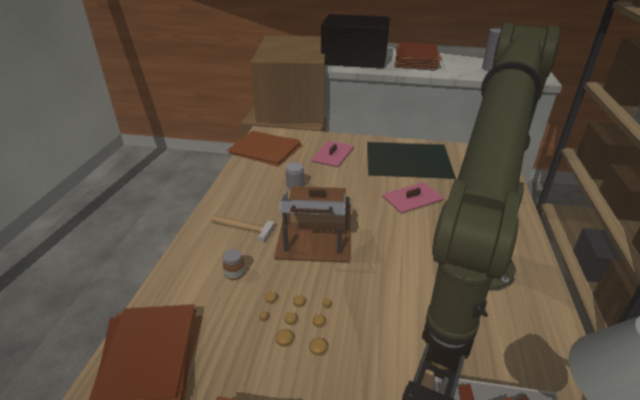

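View pics/top0.png

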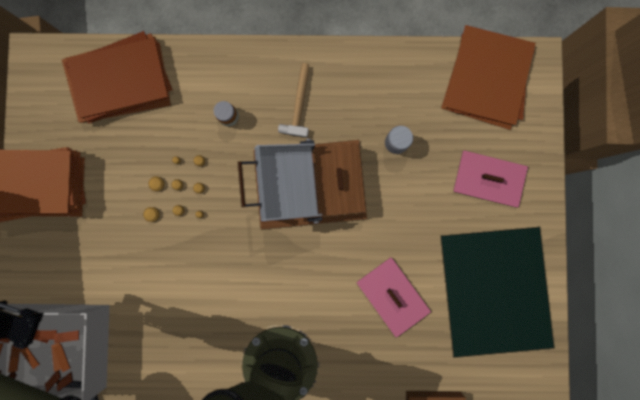

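The top view shows the robot base near (280,360), with the station at (240-365,140-228). The wooden lid (the kit lid) is at about (340,180). There are nine feet at (150-205,155-220). Two pink lid look-alikes sit at (395,297) and (491,178).

```bash
cat > h.py <<'E'
import numpy as np, cv2
from cell import readout, read_camera, camera_params, spot_in, pinpoint, env
from scipy.spatial.transform import Rotation as R
def cam(n):
    p=camera_params(n); M=R.from_rotvec(p["rvec"]).as_matrix(); return p,M,np.array(p["tvec"])
def c2w(n,a):
    p,M,t=cam(n); return M.T@(np.array(a)-t)
def pix(n,w):
    p,M,t=cam(n); c=M@np.array(w)+t; return np.array([p["fx"]*c[0]/c[2]+p["cx"],p["fy"]*c[1]/c[2]+p["cy"]])
def ray(n,u,v,z):
    p,M,t=cam(n); d=M.T@np.array([(u-p["cx"])/p["fx"],(v-p["cy"])/p["fy"],1]); o=-M.T@t
    return o+d*(z-o[2])/d[2]
def tri(p1,p2): # pixel pts (cam,u,v) least squares
    A=[];b=[]
    for n,u,v in (p1,p2):
        p,M,t=cam(n); d=M.T@np.array([(u-p["cx"])/p["fx"],(v-p["cy"])/p["fy"],1]); d/=np.linalg.norm(d); o=-M.T@t
        P=np.eye(3)-np.outer(d,d); A.append(P); b.append(P@o)
    return np.linalg.lstsq(np.vstack(A),np.hstack(b),rcond=None)[0]
def shot(n,name,crop=None,k=1):
    im=read_camera(n)[:,:,::-1]
    if crop: im=im[crop[1]:crop[3],crop[0]:crop[2]]
    im=cv2.resize(im,None,fx=k,fy=k,interpolation=cv2.INTER_CUBIC); cv2.imwrite(f"pics/{name}.png",im)
def st():
    o=readout.get_obs(); print("t",round(o["time_s"],2),"tcp",o["tool_pos"].round(4),o["tool_rot"].round(1),"F",o["force"].round(1),"w",round(o["grip_width"],4),"q",o["qpos"].round(0))
E
python3 - <<'E'
from h import *
shot("top","t1",(230,120,390,240),5); shot("side","s1",(200,120,380,270),4)
shot("top","t1b",(130,140,230,230),6)
for c in("top","side"):
    for nm in("foot_a","foot_f","foot_h","lid","pan_handle","pan_hinge","pan_floor","box_rim","station","jar","tin","mallet"):
        for d in pinpoint(c,nm):
            if d["score"]>.2:
                w=c2w(c,d["at"]); print(c,nm,round(d["score"],2),w.round(3),pix(c,w).round(0))
E
```

```text
top foot_a 0.63 [ 0.536  0.376 -0.001] [158. 182.]
top foot_a 0.58 [0.601 0.319 0.003] [177. 161.]
top foot_a 0.52 [0.453 0.307 0.   ] [180. 210.]
top foot_a 0.52 [ 0.518  0.255 -0.003] [198. 188.]
top foot_a 0.47 [ 0.436  0.392 -0.   ] [151. 215.]
top foot_a 0.46 [ 0.528  0.311 -0.002] [179. 185.]
top foot_a 0.41 [ 0.601  0.251 -0.001] [200. 161.]
top foot_a 0.38 [0.439 0.242 0.001] [201. 215.]
top foot_a 0.22 [0.517 0.085 0.201] [242. 183.]
top foot_f 0.63 [ 0.536  0.376 -0.001] [158. 182.]
top foot_f 0.58 [0.601 0.319 0.003] [177. 161.]
top foot_f 0.52 [0.453 0.307 0.   ] [180. 210.]
top foot_f 0.52 [ 0.518  0.255 -0.003] [198. 188.]
top foot_f 0.47 [ 0.436  0.392 -0.   ] [151. 215.]
top foot_f 0.46 [ 0.528  0.311 -0.002] [179. 185.]
top foot_f 0.41 [ 0.601  0.251 -0.001] [200. 161.]
top foot_f 0.38 [0.439 0.242 0.001] [201. 215.]
top foot_f 0.22 [0.517 0.085 0.201] [242. 183.]
top foot_h 0.63 [ 0.536  0.376 -0.001] [158. 182.]
top foot_h 0.58 [0.601 0.319 0.003] [177. 161.]
top foot_h 0.52 [0.453 0.307 0.   ] [180. 210.]
top foot_h 0.52 [ 0.518  0.255 -0.003] [198. 188.]
top foot
[... 2483 characters left out ...]
2 -0.048  0.003] [243. 227.]
side lid 0.86 [ 0.553 -0.62  -0.001] [333. 155.]
side lid 0.66 [ 0.541 -0.169  0.071] [317. 198.]
side lid 0.61 [ 0.203 -0.335 -0.001] [412. 198.]
side pan_handle 0.89 [0.517 0.081 0.203] [310. 210.]
side pan_handle 0.42 [ 0.788 -0.047 -0.001] [241. 228.]
side pan_handle 0.3 [ 0.737  0.169 -0.   ] [235. 273.]
side pan_hinge 0.93 [ 0.532 -0.098  0.111] [316. 201.]
side pan_hinge 0.29 [ 0.536 -0.093  0.   ] [315. 227.]
side pan_floor 0.88 [ 0.524 -0.025  0.141] [315. 206.]
side jar 0.74 [ 0.738  0.167 -0.003] [235. 273.]
side jar 0.58 [0.514 0.08  0.201] [311. 210.]
side tin 0.84 [ 0.662 -0.344  0.003] [295. 185.]
side mallet 0.95 [ 0.785 -0.047  0.006] [242. 227.]
```

View crops.

View pics/t1.png

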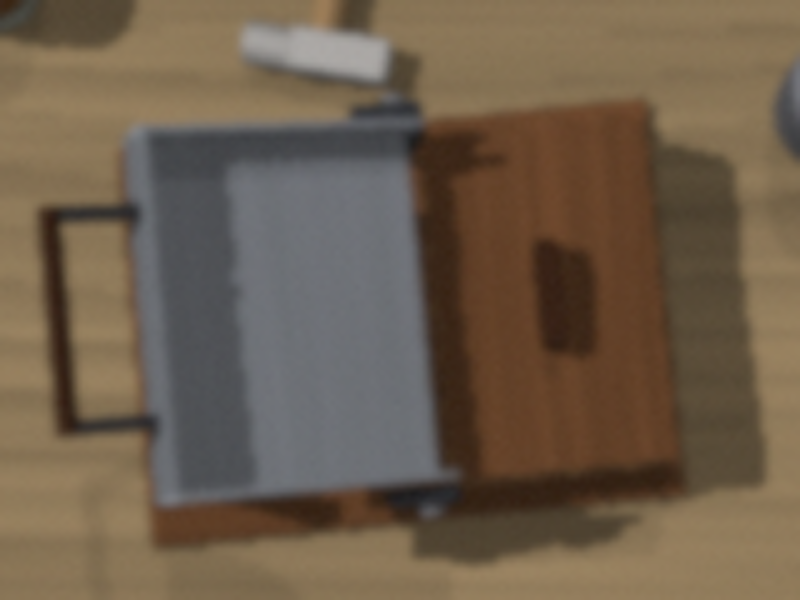

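View pics/s1.png

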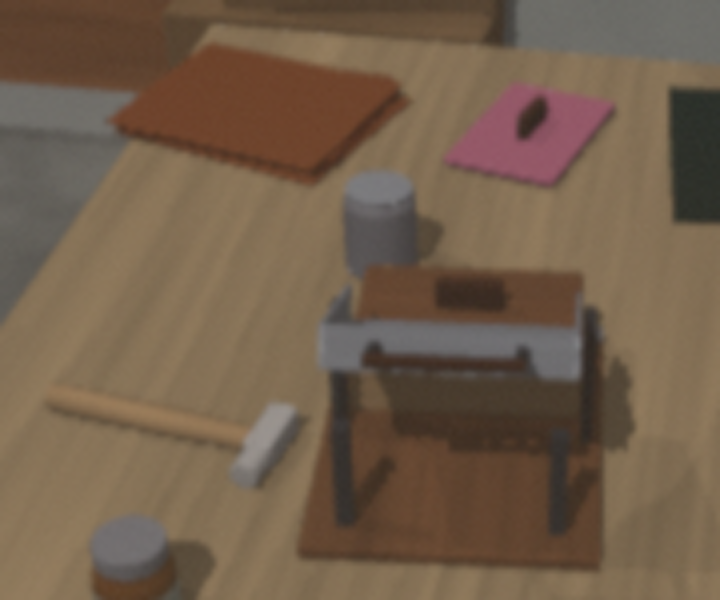

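View pics/t1b.png

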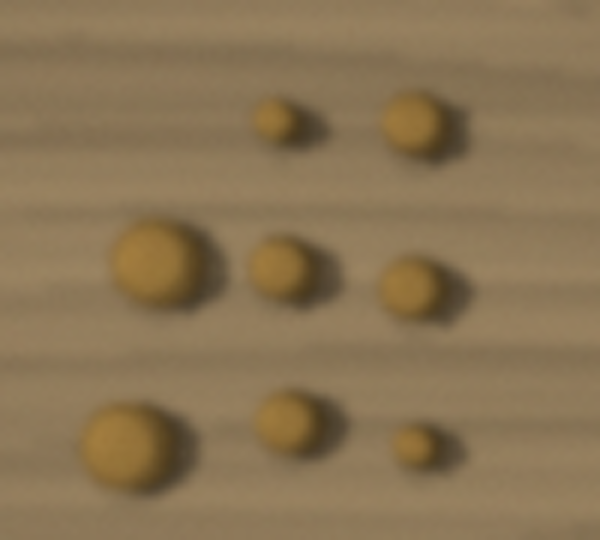

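Run:
```python
from h import *
o=readout.get_obs(); print(R.from_euler("xyz",o["tool_rot"],degrees=True).as_matrix().round(3))
f=lambda a,z: ray("top",a[0]/5+230,a[1]/5+120,z)
for a,b,z in [((48,210),(68,432),.203),((648,103),(683,470),.08),((412,130),(440,470),.114),((538,240),(548,350),.108),((590,250),(597,355),.108)]:
    d=f(a,z)-f(b,z); print(f(a,z).round(3),f(b,z).round(3), np.degrees(np.arctan2(d[1],d[0])).round(1), np.linalg.norm(d).round(3))
```

```text
[[ 0.     0.298  0.955]
 [ 0.     0.955 -0.298]
 [-1.     0.     0.   ]]
[0.572 0.092 0.203] [0.458 0.079 0.203] 6.3 0.115
[ 0.653 -0.226  0.08 ] [ 0.444 -0.247  0.08 ] 5.7 0.21
[ 0.631 -0.093  0.114] [ 0.442 -0.11   0.114] 5.3 0.189
[ 0.571 -0.163  0.108] [ 0.51  -0.169  0.108] 5.6 0.062
[ 0.566 -0.192  0.108] [ 0.507 -0.196  0.108] 4.2 0.059
```

```bash
python3 -m pendant '{"xyz":[[0.03,-0.042,0.01],[0.03,-0.042,0.01],[0.03,-0.042,0.01],[0.03,-0.042,0.01],[0.03,-0.042,0.01],[0.03,-0.042,0.01],[0.03,-0.042,0.01],[0.03,-0.042,0.01],[0.03,-0.042,0.01],[0.03,-0.042,0.01]],"turn":[0.04,0.04,0.04,0.04,0.04,0.04,0.04,0.04,0.04,0.04]}' 0.6 30
```

```text
time_s: 2.7
tool_pos: [0.4968, 0.1895, 0.3255]
tool_rot: [60.5, 89.8, 67.4]
force: [0.8, 0.1, 1.0]
grip_width: 0.0522
```

```bash
python3 -m pendant '{"xyz":[[0.006,-0.045,0],[0.006,-0.045,0],[0.006,-0.045,0],[0.006,-0.045,0],[0.006,-0.045,-0.01],[0.006,-0.045,-0.02],[0.005,-0.045,-0.03],[0.003,-0.045,-0.03],[0,0,0]],"turn":[0,0,0,0,0,0,0,0,0]}'
python3 - <<'E'
from h import *
shot("top","t2",(230,100,430,250),4); st()
o=readout.get_obs(); m=R.from_euler("xyz",o["tool_rot"],degrees=True).as_matrix(); print(np.degrees(np.arctan2(m[1,1],m[0,1])))
for c in("top","side"):
    for nm in("lid","box_rim"):
        for d in pinpoint(c,nm):
            if d["score"]>.2:
                w=c2w(c,d["at"]); print(c,nm,round(d["score"],2),w.round(3),pix(c,w).round(0))
E
```

```text
time_s: 3.82
tool_pos: [0.5428, -0.1874, 0.2365]
tool_rot: [10.3, 89.4, 16.8]
force: [-0.3, 0.3, 0.4]
grip_width: 0.0524
t 3.88 tcp [ 0.5442 -0.1849  0.2377] [13.2 89.2 19.9] F [0.1 0.9 0.5] w 0.0524 q [-17.   9.  38.  95.  -6.  77. 118.]
96.69279432316465
top lid 0.96 [ 0.201 -0.332 -0.003] [392. 297.]
top lid 0.89 [ 0.557 -0.625  0.001] [490. 178.]
top lid 0.72 [ 0.44   0.243 -0.001] [201. 214.]
top lid 0.22 [ 0.79  -0.049  0.002] [300. 100.]
top box_rim 0.22 [ 0.516  0.257 -0.002] [197. 189.]
side lid 0.86 [ 0.553 -0.62  -0.001] [333. 155.]
side lid 0.66 [ 0.541 -0.169  0.071] [317. 198.]
side lid 0.61 [ 0.203 -0.335 -0.001] [412. 198.]
```

View pics/t2.png

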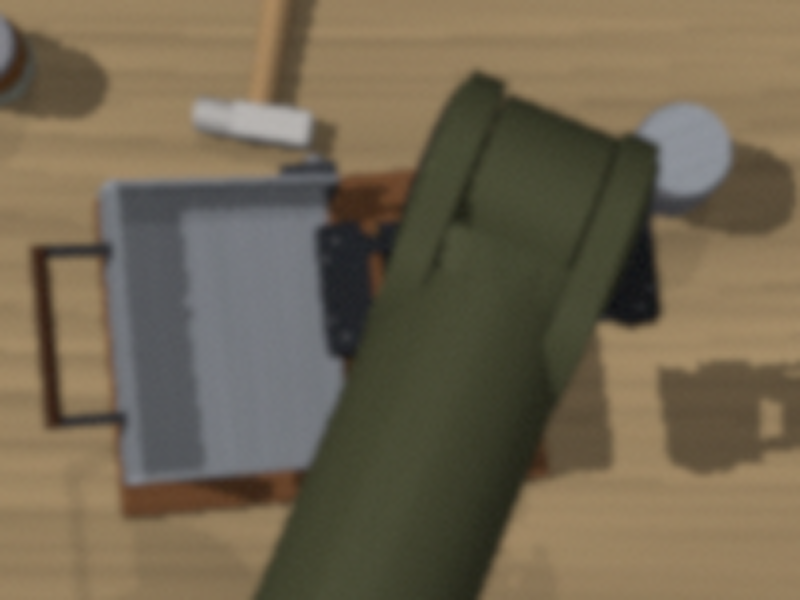

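```bash
python3 -m pendant '{"xyz":[[0,0.012,0],[0,0,0],[0,0,0],[0,0,0],[0,0,0],[0,0,0],[0,0,0],[0,0,0],[0,0,0]],"turn":[-0.186,-0.186,-0.186,-0.186,-0.186,-0.186,-0.186,-0.186,-0.186]}' && python3 -m pendant '{"xyz":[[0,0,0],[0,0,0],[0,0,0],[0,0,0],[0,0,0],[0,0,0],[0,0,0],[0,0,0],[0,0,0]],"turn":[-0.186,-0.186,-0.186,-0.186,-0.186,-0.186,-0.186,-0.186,0]}'
cat >> h.py <<'E'
def jaw():
    o=readout.get_obs(); m=R.from_euler("xyz",o["tool_rot"],degrees=True).as_matrix(); print("jaw",np.degrees(np.arctan2(m[1,1],m[0,1])).round(1),"axis",m[:,0].round(3))
E
python3 -c "
from h import *
st();jaw()"
```

```text
time_s: 5.2
tool_pos: [0.5525, -0.1546, 0.2476]
tool_rot: [36.6, 88.4, -53.1]
force: [1.0, -0.5, 0.4]
grip_width: 0.0523
time_s: 6.32
tool_pos: [0.5586, -0.1392, 0.2547]
tool_rot: [65.1, 88.8, -110.4]
force: [0.8, -0.2, -0.4]
grip_width: 0.0525
t 6.33 tcp [ 0.5586 -0.1392  0.2547] [  65.1   88.8 -110.4] F [ 0.8 -0.2 -0.4] w 0.0525 q [-37.  12.  55.  93.  -9.  80. -66.]
jaw -85.4 axis [-0.007 -0.019 -1.   ]
```

```bash
python3 -m pendant '{"xyz":[[-0.009,-0.016,-0.02],[-0.009,-0.016,-0.02],[0,0,-0.03],[0,0,-0.03],[0,0,-0.02],[0,0,0]],"turn":[0.015,0,0,0,0,0]}';python3 - <<'E'
from h import *
st();jaw();shot("side","s3",(220,120,400,270),4)
E
```

```text
time_s: 7.08
tool_pos: [0.5432, -0.1659, 0.1345]
tool_rot: [85.3, 89.1, -87.2]
force: [-0.0, 0.1, -0.6]
grip_width: 0.052
t 7.08 tcp [ 0.5432 -0.1659  0.1345] [ 85.3  89.1 -87.2] F [-0.   0.1 -0.6] w 0.052 q [-32.  16.  53. 103. -13.  67. -57.]
jaw -82.6 axis [ 0.001 -0.016 -1.   ]
```

View pics/s3.png

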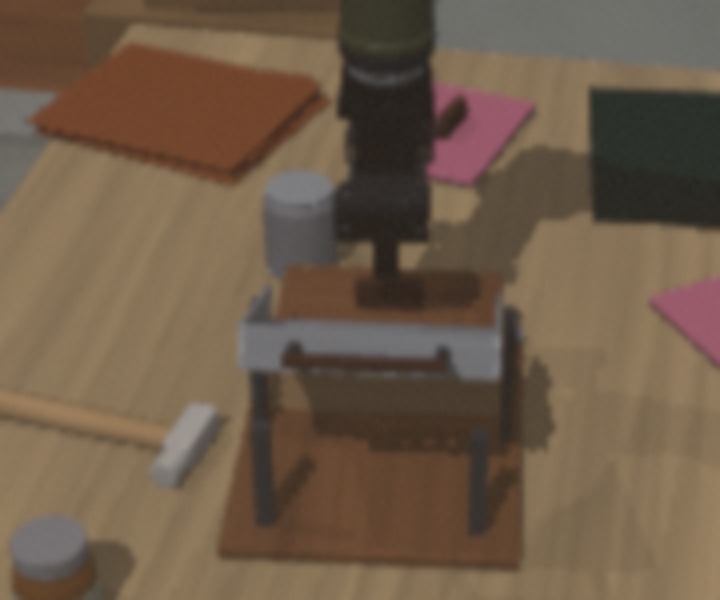

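The gripper is centred over the dark grip block of the wooden lid, which shows at crop (390,290). The wooden lid on the box is the one meant; the two pink lids lie on the bench.

```bash
python3 -m pendant '{"xyz":[[0,-0.003,-0.02],[0,-0.002,-0.02],[0,0,-0.009],[0,0,0]],"turn":[-0.015,-0.015,0,0]}' && python3 -m pendant '{"xyz":[[0,0,0],[0,0,0],[0,0,0],[0,0,0],[0,0,0]],"turn":[0,0,0,0,0]}' 0 30;python3 - <<'E'
from h import *
st();jaw()
E
```

```text
time_s: 7.62
tool_pos: [0.5452, -0.1712, 0.0848]
tool_rot: [101.3, 89.1, -73.0]
force: [-0.9, 0.7, -0.0]
grip_width: 0.0526
time_s: 8.25
tool_pos: [0.5462, -0.1712, 0.0863]
tool_rot: [109.4, 89.0, -64.8]
force: [-1.2, 1.5, 1.5]
grip_width: 0.0138
t 8.25 tcp [ 0.5462 -0.1712  0.0863] [109.4  89.  -64.8] F [-1.2  1.5  1.5] w 0.0138 q [-29.  20.  52. 106. -17.  62. -55.]
jaw -84.2 axis [ 0.007 -0.015 -1.   ]
```

```bash
python3 -m pendant '{"xyz":[[0,0,0.01],[0,0,0.02],[0,0,0.03],[0,0,0.03],[0,-0.02,0.02],[-0.012,-0.03,0],[-0.02,-0.04,0],[-0.02,-0.04,0],[-0.02,-0.04,0],[0,-0.025,0]],"turn":[0,0,0,0,0,0,0,0,0,0]}';python3 - <<'E'
from h import *
st();jaw();shot("side","s4")
E
```

```text
time_s: 9.5
tool_pos: [0.4724, -0.3715, 0.2114]
tool_rot: [126.9, 88.6, -47.1]
force: [0.8, 0.2, -1.3]
grip_width: 0.0137
t 9.5 tcp [ 0.4724 -0.3715  0.2114] [126.9  88.6 -47.1] F [ 0.8  0.2 -1.3] w 0.0137 q [-13.  18.  59.  94. -16.  75. -36.]
jaw -84.0 axis [ 0.017 -0.018 -1.   ]
```

View pics/s4.png

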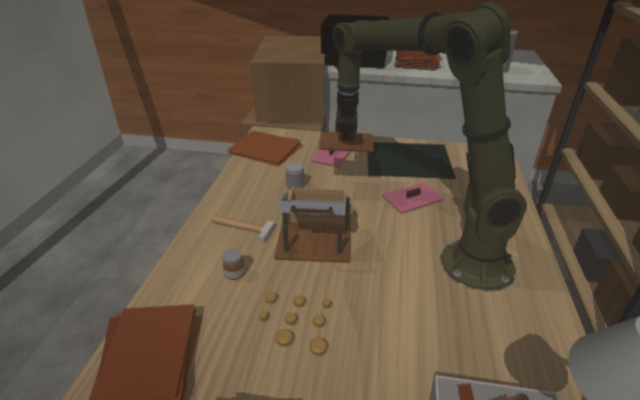

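The lid is held level at (347,142), and the box is open at (318,210).

```bash
python3 -m pendant '{"xyz":[[-0.002,0,-0.03],[-0.002,0,-0.03],[-0.002,0,-0.03],[-0.002,0,-0.03],[0,0,-0.03],[0,0,-0.02],[0,0,-0.01],[0,0,0]],"turn":[0,0,0,0,0,0,0,0]}'; python3 -c "
from h import *
st();jaw()"
```

```text
time_s: 10.55
tool_pos: [0.4674, -0.3773, 0.0359]
tool_rot: [128.4, 87.8, -45.8]
force: [0.5, -1.1, -2.2]
grip_width: 0.0139
t 10.55 tcp [ 0.4674 -0.3773  0.0359] [128.4  87.8 -45.8] F [ 0.5 -1.1 -2.2] w 0.0139 q [ -6.  28.  52. 105. -26.  57. -28.]
jaw -84.2 axis [ 0.027 -0.027 -0.999]
```

```bash
python3 -m pendant '{"xyz":[[0,0,-0.007],[0,0,-0.004],[0,0,-0.003],[0,0,0]],"turn":[0,0,0,0]}'; python3 -c "
from h import *
st();jaw()"
```

```text
time_s: 11.05
tool_pos: [0.4693, -0.3788, 0.024]
tool_rot: [130.0, 87.5, -44.1]
force: [-1.0, 0.1, -0.7]
grip_width: 0.0139
t 11.05 tcp [ 0.4693 -0.3788  0.024 ] [130.   87.5 -44.1] F [-1.   0.1 -0.7] w 0.0139 q [ -5.  29.  51. 106. -27.  56. -27.]
jaw -84.2 axis [ 0.031 -0.03  -0.999]
```

```bash
python3 -m pendant '{"xyz":[[0,0,-0.003],[0,0,-0.003],[0,0,-0.002]],"turn":[0,0,0]}'; python3 -c "
from h import *
st();jaw()"; python3 -m pendant '{"xyz":[[0,0,-0.001],[0,0,0]],"turn":[0,0]}'; python3 -c "
from h import *
st();jaw()"
```

```text
time_s: 11.42
tool_pos: [0.4701, -0.38, 0.0202]
tool_rot: [134.3, 87.5, -39.9]
force: [-6.5, 5.5, 19.5]
grip_width: 0.014
t 11.43 tcp [ 0.4701 -0.38    0.0202] [134.3  87.5 -39.9] F [-6.5  5.5 19.5] w 0.014 q [ -5.  29.  51. 106. -28.  55. -26.]
jaw -84.2 axis [ 0.034 -0.028 -0.999]
time_s: 11.68
tool_pos: [0.4701, -0.3797, 0.0209]
tool_rot: [137.7, 87.5, -36.5]
force: [-1.3, 1.0, 1.7]
grip_width: 0.0136
t 11.68 tcp [ 0.4701 -0.3797  0.0209] [137.7  87.5 -36.5] F [-1.3  1.   1.7] w 0.0136 q [ -5.  29.  51. 106. -28.  56. -26.]
jaw -84.2 axis [ 0.035 -0.026 -0.999]
```

```bash
python3 -m pendant '{"xyz":[[0,0,0],[0,0,0],[0,0,0]],"turn":[0,0,0]}' 0.5; python3 -c "
from h import *
st();jaw()";  python3 -m pendant '{"xyz":[[0,0,0.02],[0,0,0.03],[0,0,0.03],[0,0,0.03],[0,0,0.03]],"turn":[0,0,0,0,0]}'; python3 -c "
from h import *
st();jaw()"; python3 -m pendant '{"xyz":[[0,0,0],[0,0,0],[0,0,0],[0,0,0]],"turn":[0,0,0,0]}'; python3 -c "
from h import *
st();jaw()"
```

```text
time_s: 12.05
tool_pos: [0.4705, -0.3802, 0.0207]
tool_rot: [136.9, 87.4, -37.3]
force: [-0.0, 0.5, 0.1]
grip_width: 0.0359
t 12.05 tcp [ 0.4705 -0.3802  0.0207] [136.9  87.4 -37.3] F [-0.   0.5  0.1] w 0.0359 q [ -5.  29.  51. 106. -28.  56. -26.]
jaw -84.3 axis [ 0.036 -0.027 -0.999]
time_s: 12.68
tool_pos: [0.4691, -0.3806, 0.1677]
tool_rot: [135.5, 87.5, -38.9]
force: [-0.7, -0.3, -0.6]
grip_width: 0.0438
t 12.68 tcp [ 0.4691 -0.3806  0.1677] [135.5  87.5 -38.9] F [-0.7 -0.3 -0.6] w 0.0438 q [-11.  19.  58.  98. -18.  70. -33.]
jaw -84.4 axis [ 0.034 -0.028 -0.999]
time_s: 13.18
tool_pos: [0.4694, -0.3814, 0.1703]
tool_rot: [136.9, 87.3, -37.4]
force: [0.5, -0.2, -0.8]
grip_width: 0.0434
t 13.18 tcp [ 0.4694 -0.3814  0.1703] [136.9  87.3 -37.4] F [ 0.5 -0.2 -0.8] w 0.0434 q [-11.  19.  58.  98. -18.  70. -33.]
jaw -84.4 axis [ 0.038 -0.029 -0.999]
```

```bash
python3 -m pendant '{"xyz":[[0,0.02,0.05],[0.006,0.05,0.05],[0.006,0.055,0.02],[0.006,0.055,0],[0.006,0.055,0],[0.006,0.055,0],[0.006,0.055,0],[0.006,0.055,0],[0.006,0.055,0],[0,0,0]],"turn":[0,0,0,0,0,0,0,0,0,0]}' 0.35; python3 -c "
from h import *
st();jaw()
shot('top','t5'); shot('side','s5')"
```

```text
time_s: 14.42
tool_pos: [0.5118, 0.0836, 0.2833]
tool_rot: [129.2, 87.6, -45.4]
force: [-0.9, 0.1, -0.3]
grip_width: 0.0306
t 14.43 tcp [0.5118 0.0836 0.2833] [129.2  87.6 -45.4] F [-0.9  0.1 -0.3] w 0.0306 q [-52.  -1.  38.  98.   3.  81. -99.]
jaw -84.6 axis [ 0.029 -0.029 -0.999]
```

View pics/s5.png

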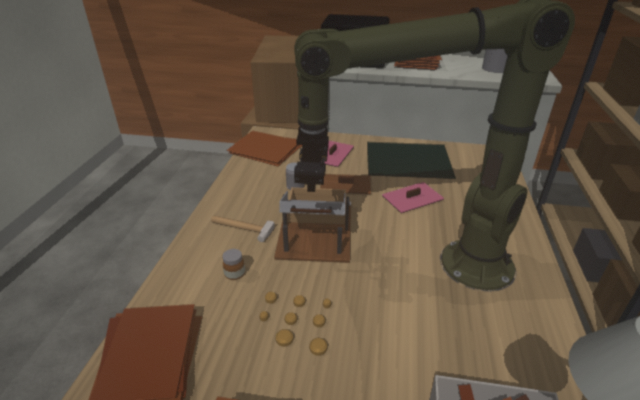

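View pics/t5.png

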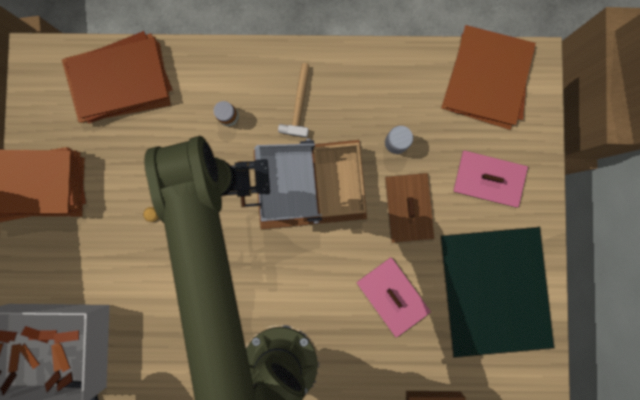

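The lid lies flat at top (410,208), clear of the tin and the pink lids, and the box is open at (340,180). The gripper is above the pan handle at (243,183).

```bash
python3 -m pendant '{"xyz":[[0.002,0,-0.03],[0,0,-0.03],[0,0,-0.025],[0,0,0]],"turn":[0,0,0,0]}'; python3 -c "
from h import *
st();jaw()
shot('top','t6',(200,130,330,230),6); shot('side','s6',(250,130,380,250),5)"
```

```text
time_s: 15.02
tool_pos: [0.5149, 0.0771, 0.199]
tool_rot: [145.3, 87.9, -30.2]
force: [-0.6, -0.4, -0.5]
grip_width: 0.0308
t 15.03 tcp [0.5149 0.0771 0.199 ] [145.3  87.9 -30.2] F [-0.6 -0.4 -0.5] w 0.0308 q [-51.   1.  39. 106.   1.  71. -97.]
jaw -85.5 axis [ 0.032 -0.019 -0.999]
```

View pics/s6.png

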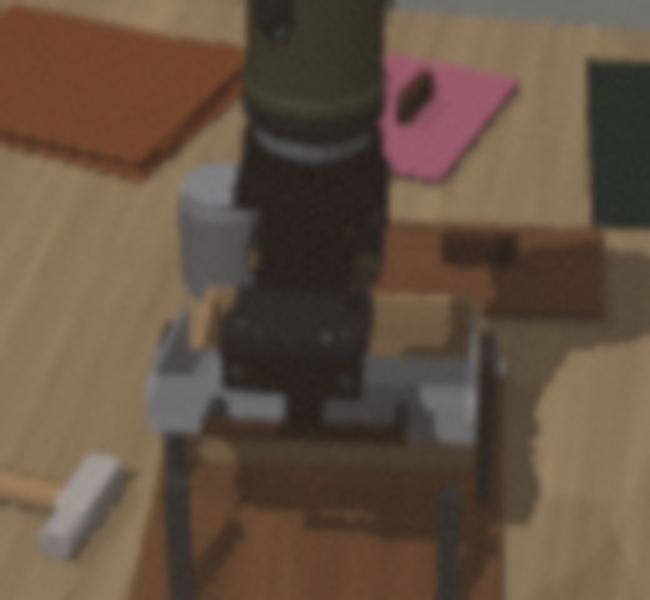

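View pics/t6.png

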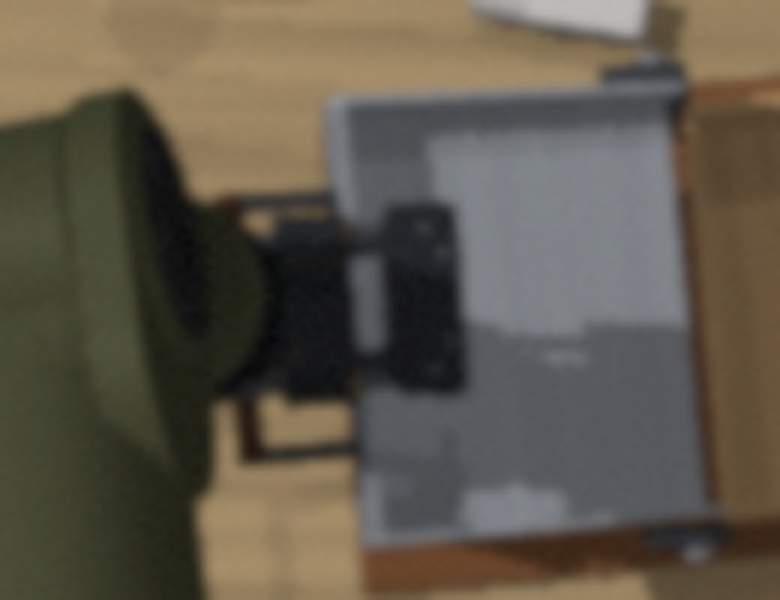

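```bash
python3 -m pendant '{"xyz":[[0.001,0.007,0],[0,0.001,-0.009],[0,0,-0.008]],"turn":[0.01,0.01,0]}'; python3 -c "
from h import *
st();jaw()"; python3 -m pendant '{"xyz":[[0,0,0],[0,0,0],[0,0,0],[0,0,0]],"turn":[0,0,0,0]}' 0 20; python3 -c "
from h import *
st();jaw()"
```

```text
time_s: 15.5
tool_pos: [0.518, 0.0857, 0.1848]
tool_rot: [156.4, 87.8, -18.1]
force: [-4.1, 7.1, 6.1]
grip_width: 0.0307
t 15.5 tcp [0.518  0.0857 0.1848] [156.4  87.8 -18.1] F [-4.1  7.1  6.1] w 0.0307 q [-51.   3.  39. 107.  -1.  69. -96.]
jaw -84.5 axis [ 0.037 -0.012 -0.999]
time_s: 16.0
tool_pos: [0.5171, 0.0976, 0.1849]
tool_rot: [179.5, 87.9, 5.5]
force: [-2.0, 1.4, 2.9]
grip_width: 0.0023
t 16.0 tcp [0.5171 0.0976 0.1849] [179.5  87.9   5.5] F [-2.   1.4  2.9] w 0.0023 q [-51.   3.  39. 107.  -1.  69. -96.]
jaw -84.0 axis [ 0.037  0.004 -0.999]
```

```bash
python3 -c "
from h import *
shot('top','t7',(200,130,330,230),6); shot('side','s7',(250,130,380,250),5)
for c in ('top','side'):
  for nm in ('pan_handle','pan_floor','pan_hinge'):
    for d in pinpoint(c,nm)[:2]:
        w=c2w(c,d['at']); print(c,nm,round(d['score'],2),w.round(3),pix(c,w).round(0))"
```

```text
top pan_handle 0.16 [ 0.79  -0.052 -0.002] [301. 101.]
top pan_floor 0.63 [ 0.529 -0.022  0.128] [286. 182.]
top pan_floor 0.6 [0.437 0.393 0.   ] [151. 215.]
top pan_hinge 0.96 [ 0.532 -0.093  0.114] [312. 182.]
side pan_handle 0.57 [0.513 0.095 0.176] [311. 220.]
side pan_floor 0.83 [ 0.527 -0.019  0.132] [313. 209.]
side pan_floor 0.37 [ 0.541 -0.165  0.018] [317. 211.]
side pan_hinge 0.86 [ 0.533 -0.096  0.11 ] [316. 201.]
```

View pics/s7.png

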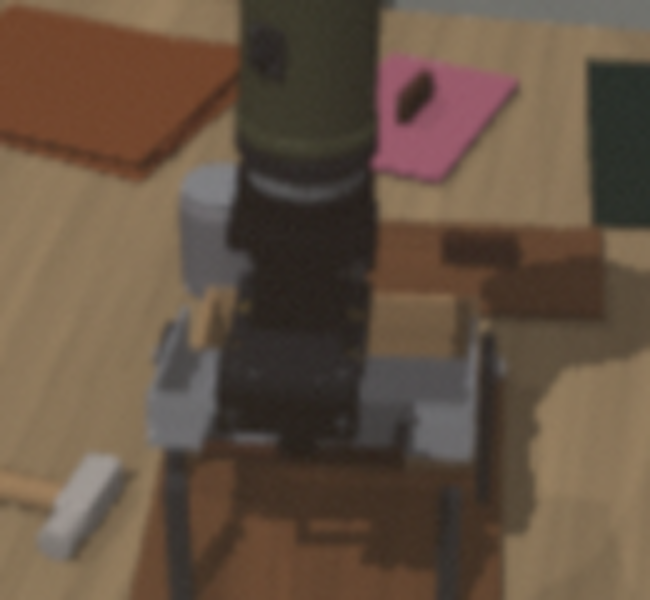

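View pics/t7.png

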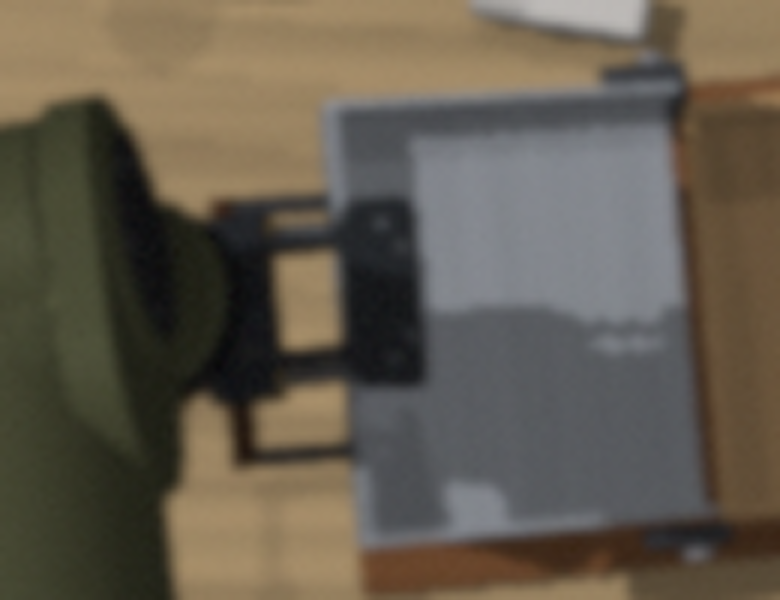

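The pan moved down with the push: its handle is now near z 0.176 and the shut fingertips sit on top of the bar. I'll press it down from here.

```bash
python3 -m pendant '{"xyz":[[0,-0.002,-0.008],[0,0,-0.01],[0,0,-0.01],[0,0,0]],"turn":[0,0,0,0]}'; python3 -c "
from h import *
st();jaw(); shot('side','s8',(250,130,380,250),5)
for c in ('top','side'):
  for nm in ('pan_handle','pan_floor'):
    for d in pinpoint(c,nm)[:1]:
        w=c2w(c,d['at']); print(c,nm,round(d['score'],2),w.round(3),pix(c,w).round(0))"
```

```text
time_s: 16.9
tool_pos: [0.5166, 0.0907, 0.1539]
tool_rot: [171.1, 88.0, -3.1]
force: [0.1, -0.3, -0.1]
grip_width: 0.0004
t 16.9 tcp [0.5166 0.0907 0.1539] [171.1  88.   -3.1] F [ 0.1 -0.3 -0.1] w 0.0004 q [-50.   4.  39. 109.  -2.  66. -95.]
jaw -84.3 axis [ 0.035 -0.002 -0.999]
top pan_handle 0.16 [ 0.79  -0.052 -0.002] [301. 101.]
top pan_floor 0.63 [ 0.529 -0.022  0.128] [286. 182.]
side pan_handle 0.95 [0.511 0.101 0.15 ] [311. 229.]
side pan_floor 0.65 [ 0.523 -0.02   0.123] [315. 212.]
```

View pics/s8.png

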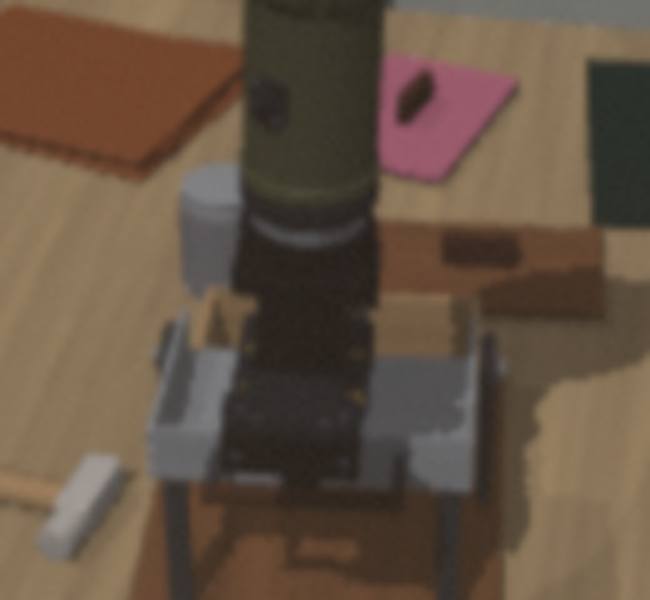

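```bash
python3 -m pendant '{"xyz":[[0,0,0.012],[0,0.006,0.01],[0,0.007,0],[0,0,-0.01],[0,0,-0.01],[0,0.001,-0.01],[0,0.001,-0.01],[0,0,0]],"turn":[0,0,0,0,0,0,0,0]}'; python3 -c "
from h import *
st();jaw(); shot('side','s9',(250,130,380,250),5)
for c in ('side',):
  for nm in ('pan_handle','pan_floor'):
    for d in pinpoint(c,nm)[:1]:
        w=c2w(c,d['at']); print(c,nm,round(d['score'],2),w.round(3),pix(c,w).round(0))"
```

```text
time_s: 18.15
tool_pos: [0.5177, 0.1099, 0.1371]
tool_rot: [177.8, 87.8, 3.7]
force: [-0.5, 0.9, 0.7]
grip_width: 0.0006
t 18.15 tcp [0.5177 0.1099 0.1371] [177.8  87.8   3.7] F [-0.5  0.9  0.7] w 0.0006 q [-51.   6.  38. 110.  -4.  64. -96.]
jaw -84.1 axis [ 0.039  0.003 -0.999]
side pan_handle 0.89 [0.511 0.107 0.13 ] [311. 236.]
side pan_floor 0.85 [ 0.523 -0.016  0.113] [314. 215.]
```

View pics/s9.png

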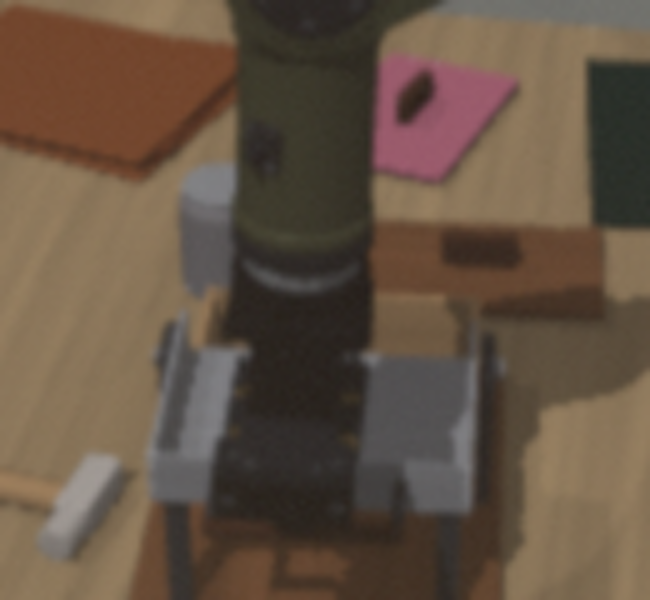

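```bash
python3 -m pendant '{"xyz":[[0,-0.002,-0.004],[0,0,-0.003]],"turn":[0,0]}'; python3 -m pendant '{"xyz":[[0,0,0.03],[0,0,0.04],[0,0,0.04],[0,0.05,0.03],[0,0.05,0.02],[0,0.05,0],[0,0,0]],"turn":[0,0,0,0,0,0,0]}' 0.6; python3 -c "
from h import *
st();jaw(); shot('top','t10');shot('side','s10')
for c in ('side','top'):
  for nm in ('pan_handle','pan_floor'):
    for d in pinpoint(c,nm)[:2]:
        w=c2w(c,d['at']); print(c,nm,round(d['score'],2),w.round(3),pix(c,w).round(0))"
```

```text
time_s: 18.55
tool_pos: [0.5188, 0.109, 0.1358]
tool_rot: [-174.7, 87.7, 11.1]
force: [-11.9, -3.5, 27.2]
grip_width: 0.0004
time_s: 19.42
tool_pos: [0.5185, 0.259, 0.3022]
tool_rot: [-172.9, 87.5, 12.6]
force: [0.5, -0.3, -1.1]
grip_width: 0.0515
t 19.43 tcp [0.5185 0.259  0.3022] [-172.9   87.5   12.6] F [ 0.5 -0.3 -1.1] w 0.0515 q [ -59.    6.   32.   89.   -3.   83. -111.]
jaw -84.5 axis [ 0.042  0.009 -0.999]
side pan_handle 0.89 [0.512 0.106 0.126] [311. 236.]
side pan_handle 0.64 [0.443 0.245 0.002] [326. 304.]
side pan_floor 0.86 [ 0.525 -0.016  0.114] [314. 215.]
top pan_handle 0.74 [0.514 0.109 0.129] [238. 187.]
top pan_floor 0.79 [ 0.528 -0.017  0.112] [285. 183.]
top pan_floor 0.6 [0.514 0.11  0.13 ] [237. 187.]
```

View pics/t10.png

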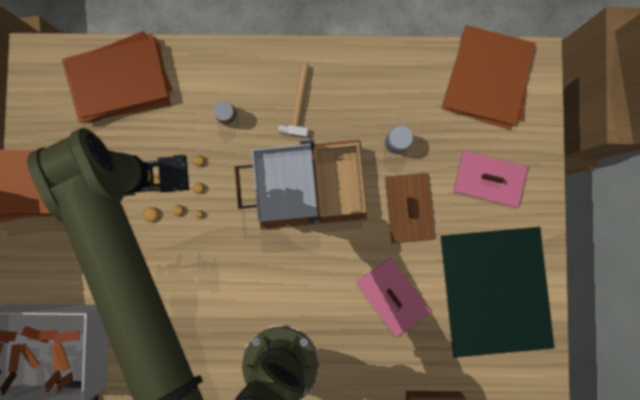

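View pics/s10.png

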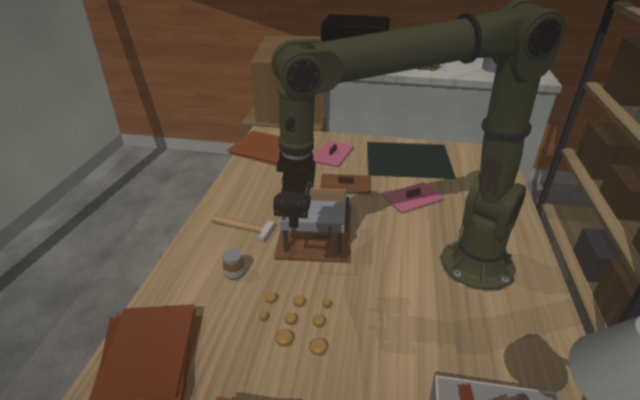

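The top view shows the pan level (handle z about 0.13). There are four medium feet: (200,161), (198,188), (179,185) and (180,210), the last two partly under the gripper. The small ones are at (177,161) and (201,214), and the large ones at (157,183) and (151,215).

```bash
python3 -m pendant '{"xyz":[[0.01,0,0],[0.01,0,0],[0.01,0,0],[0.01,0,0],[0.01,0,0],[0.01,0,0],[0.01,0,0],[0.01,0,0],[0,0,0],[0,0,0]],"turn":[0.175,0.175,0.175,0.175,0.175,0.175,0.175,0.175,0.175,0]}'; python3 -c "
from h import *
st();jaw(); shot('side','s11',(230,250,350,370),5)
for c in ('side','top'):
    for d in pinpoint(c,'foot_a'):
        w=c2w(c,d['at']); print(c,round(d['score'],2),w.round(3),pix(c,w).round(0))"
```

```text
time_s: 20.98
tool_pos: [0.6048, 0.2392, 0.304]
tool_rot: [-171.3, 87.4, 105.7]
force: [-0.8, 0.2, 0.4]
grip_width: 0.0522
t 20.98 tcp [0.6048 0.2392 0.304 ] [-171.3   87.4  105.7] F [-0.8  0.2  0.4] w 0.0522 q [-43.  18.  26.  77. -10.  87. -10.]
jaw 7.0 axis [-0.012  0.043 -0.999]
side 0.74 [ 0.531  0.38  -0.001] [284. 340.]
side 0.65 [ 0.599  0.25  -0.   ] [272. 299.]
side 0.6 [ 0.44   0.392 -0.005] [317. 349.]
side 0.55 [ 0.521  0.255 -0.003] [298. 304.]
side 0.54 [ 0.527  0.319 -0.002] [291. 322.]
side 0.5 [ 0.453  0.309 -0.001] [318. 322.]
side 0.5 [0.44  0.246 0.002] [327. 304.]
side 0.45 [0.603 0.321 0.001] [263. 318.]
top 0.66 [ 0.6    0.249 -0.   ] [200. 161.]
top 0.64 [ 0.434  0.391 -0.001] [152. 216.]
top 0.56 [ 0.518  0.254 -0.003] [198. 188.]
top 0.43 [ 0.455  0.304 -0.002] [181. 209.]
top 0.43 [ 0.438  0.243 -0.002] [201. 215.]
top 0.36 [0.533 0.382 0.001] [156. 183.]
```

View pics/s11.png

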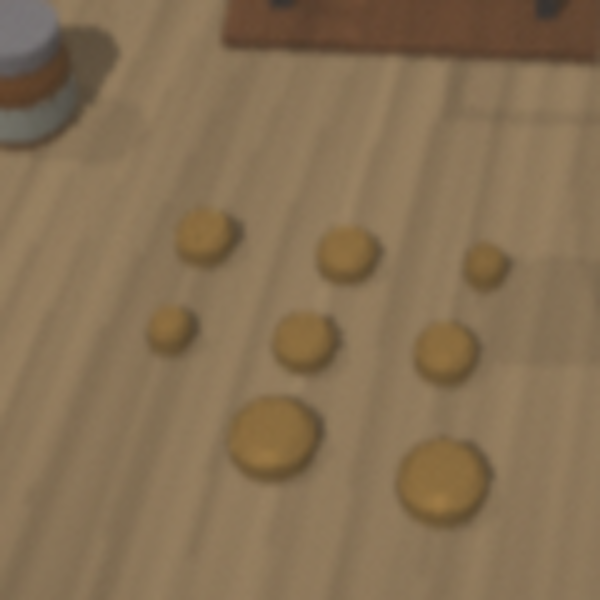

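All eight feet are unmoved: the mediums are at side crop (205,235), (347,253), (305,341) and (447,352). I'll take the medium at (0.600, 0.250) first.

```bash
python3 -m pendant '{"xyz":[[-0.002,0.004,-0.045],[-0.002,0.004,-0.045],[0,0.003,-0.045],[0,0,-0.045],[0,0,-0.04],[0,0,-0.03],[0,0,-0.015],[0,0,0]],"turn":[0,0,0,0,0,0,0,0]}'; python3 -c "
from h import *
st();jaw(); shot('side','s12',(230,230,350,340),6);shot('top','t12',(130,120,250,230),6)"
```

```text
time_s: 22.12
tool_pos: [0.599, 0.2521, 0.0351]
tool_rot: [180.0, 87.3, 96.2]
force: [-0.2, -0.1, -0.0]
grip_width: 0.0525
t 22.12 tcp [0.599  0.2521 0.0351] [180.   87.3  96.2] F [-0.2 -0.1 -0. ] w 0.0525 q [-42.  28.  23.  96. -15.  59.  -7.]
jaw 6.3 axis [-0.005  0.047 -0.999]
```

View pics/s12.png

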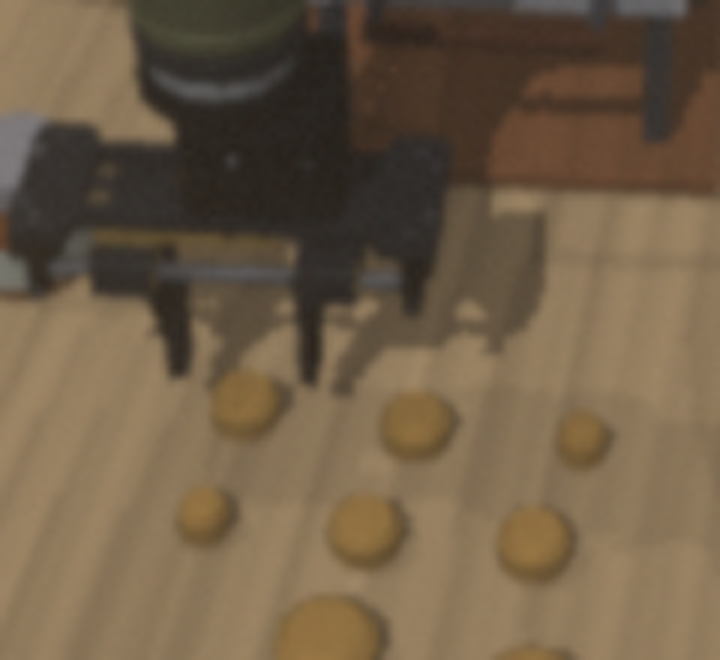

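View pics/t12.png

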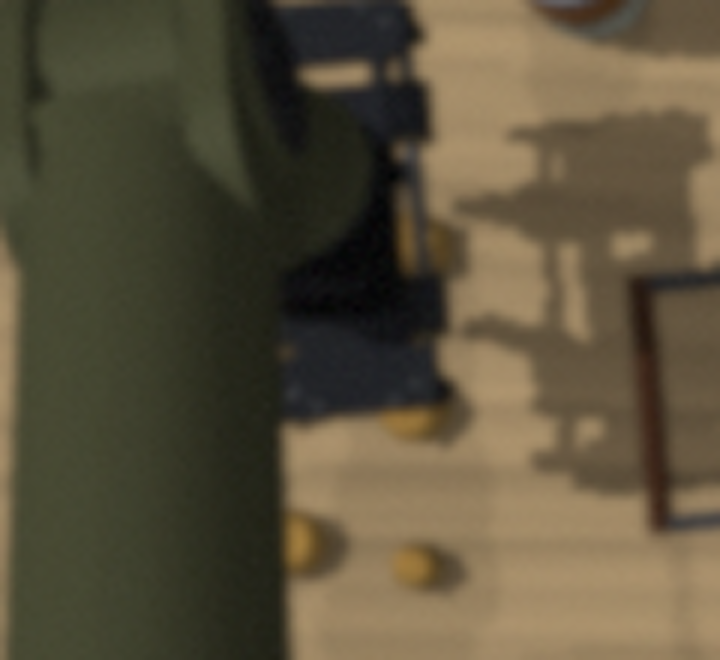

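The two fingers straddle the medium foot at side crop (245,403).

```bash
python3 -m pendant '{"xyz":[[0,-0.001,-0.015],[0,0,-0.012],[0,0,-0.004],[0,0,0]],"turn":[0,0,0,0]}'; python3 -m pendant '{"xyz":[[0,0,0],[0,0,0],[0,0,0]],"turn":[0,0,0]}' 0 20; python3 -c "
from h import *
st();jaw()"
```

```text
time_s: 22.72
tool_pos: [0.6022, 0.2522, 0.0066]
tool_rot: [171.7, 87.1, 87.9]
force: [0.8, 0.7, 0.5]
grip_width: 0.0524
time_s: 23.1
tool_pos: [0.6027, 0.2524, 0.0072]
tool_rot: [170.8, 87.1, 87.0]
force: [-0.1, -0.2, -0.3]
grip_width: 0.0324
t 23.1 tcp [0.6027 0.2524 0.0072] [170.8  87.1  87. ] F [-0.1 -0.2 -0.3] w 0.0324 q [-41.  29.  23.  97. -17.  56.  -6.]
jaw 6.2 axis [ 0.003  0.051 -0.999]
```

```bash
python3 -m pendant '{"xyz":[[0,0,0],[0,0,0]],"turn":[0,0]}'; python3 -c "
from h import *
st();jaw(); shot('side','s13',(230,230,350,340),6)"
```

```text
time_s: 23.35
tool_pos: [0.6026, 0.2524, 0.0072]
tool_rot: [170.8, 87.1, 87.0]
force: [-0.1, -0.4, -0.8]
grip_width: 0.0325
t 23.35 tcp [0.6026 0.2524 0.0072] [170.8  87.1  87. ] F [-0.1 -0.4 -0.8] w 0.0325 q [-41.  29.  23.  97. -17.  56.  -6.]
jaw 6.2 axis [ 0.003  0.051 -0.999]
```

View pics/s13.png

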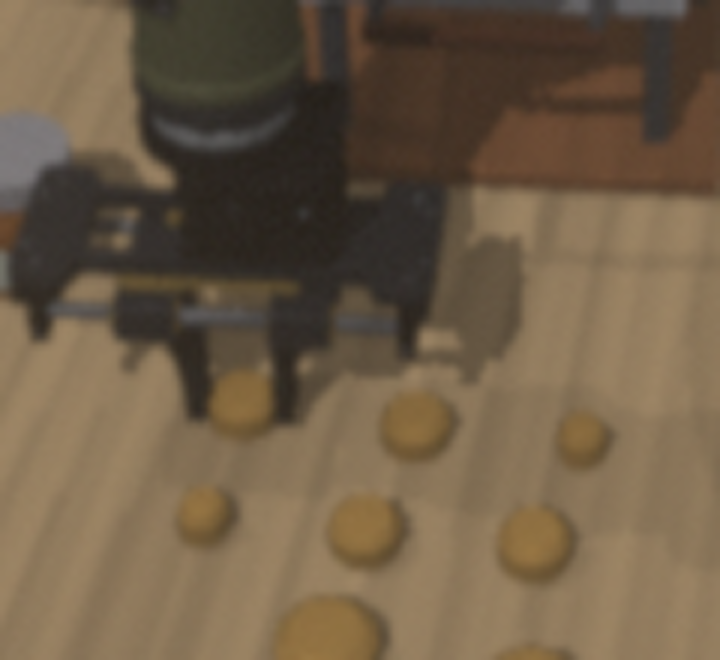

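```bash
python3 -c "
from h import *
print(((pix('side',[.6026,.2524,.0072])-[230,230])*6).round(), ray('side',230+243/6,230+403/6,.01))
print(((pix('side',[.6026,.2524,.018])-[230,230])*6).round())"
```

```text
[240. 405.] [0.60073354 0.25319977 0.01      ]
[239. 389.]
```

```bash
python3 -m pendant '{"xyz":[[0,0,0.02],[0,0,0.04],[0,0,0.055],[0,-0.01,0.055],[-0.005,-0.04,0.03],[-0.007,-0.055,0],[-0.007,-0.055,0],[-0.007,-0.055,0],[-0.007,-0.055,0],[0,-0.015,0]],"turn":[0,0,0,0,0,0,0,0,0,0]}'; python3 -c "
from h import *
st();jaw(); shot('side','s14',(220,120,400,270),4)"
```

```text
time_s: 24.65
tool_pos: [0.5674, -0.0409, 0.2286]
tool_rot: [155.9, 86.6, 72.2]
force: [0.1, 0.6, -0.4]
grip_width: 0.0327
t 24.65 tcp [ 0.5674 -0.0409  0.2286] [155.9  86.6  72.2] F [ 0.1  0.6 -0.4] w 0.0327 q [-28.   8.  35.  96.  -8.  76.  15.]
jaw 6.3 axis [ 0.018  0.057 -0.998]
```

View pics/s14.png

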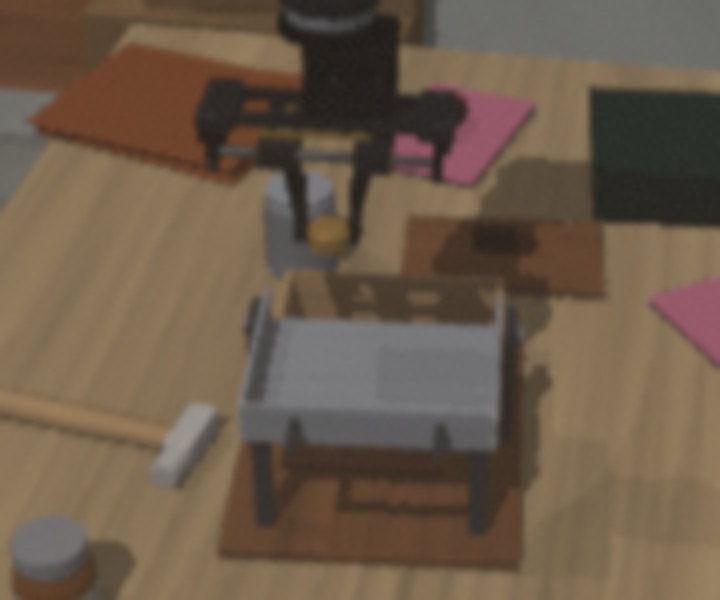

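The foot is held between the fingers at crop (327,235), above the level pan.

```bash
python3 -m pendant '{"xyz":[[0,0.006,-0.03],[0,0.002,-0.03],[0,0,-0.025],[0,0,-0.01],[0,0,0]],"turn":[0,0,0,0,0]}'; python3 -c "
from h import *
st();jaw()"
```

```text
time_s: 25.32
tool_pos: [0.5704, -0.0257, 0.1358]
tool_rot: [151.5, 86.2, 68.3]
force: [-0.5, -1.1, -1.5]
grip_width: 0.0323
t 25.32 tcp [ 0.5704 -0.0257  0.1358] [151.5  86.2  68.3] F [-0.5 -1.1 -1.5] w 0.0323 q [-28.  13.  34. 103. -12.  66.  17.]
jaw 6.7 axis [ 0.025  0.062 -0.998]
```

```bash
python3 -m pendant '{"xyz":[[0,-0.003,-0.007],[0,0,-0.004],[0,0,-0.002],[0,0,0]],"turn":[0,0,0,0]}'; python3 -c "
from h import *
st();jaw()"
```

```text
time_s: 25.82
tool_pos: [0.5723, -0.0284, 0.1247]
tool_rot: [148.4, 86.0, 65.2]
force: [-0.2, 0.3, -1.0]
grip_width: 0.0324
t 25.82 tcp [ 0.5723 -0.0284  0.1247] [148.4  86.   65.2] F [-0.2  0.3 -1. ] w 0.0324 q [-27.  13.  34. 104. -12.  64.  18.]
jaw 6.7 axis [ 0.029  0.063 -0.998]
```

```bash
python3 -m pendant '{"xyz":[[0,0,-0.003],[0,0,0]],"turn":[0,0]}'; python3 -c "
from h import *
st()"; python3 -m pendant '{"xyz":[[0,0,0],[0,0,0]],"turn":[0,0]}' 0.6;  python3 -m pendant '{"xyz":[[0,0,0.03],[0,0.03,0.05],[0,0.055,0.03],[0,0.055,0],[-0.01,0.055,0],[-0.01,0.055,0],[-0.01,0.03,0],[-0.01,0,0]],"turn":[0,0,0,0,0,0,0,0]}' 0.6; python3 -c "
from h import *
st();jaw();shot('top','t15');shot('side','s15')
for c in ('side','top'):
    for d in pinpoint(c,'foot_a'):
        w=c2w(c,d['at']); print(c,round(d['score'],2),w.round(3),pix(c,w).round(0))"
```

```text
time_s: 26.08
tool_pos: [0.5726, -0.0285, 0.1218]
tool_rot: [147.9, 86.0, 64.7]
force: [0.4, -0.6, -0.9]
grip_width: 0.0325
t 26.07 tcp [ 0.5726 -0.0285  0.1218] [147.9  86.   64.7] F [ 0.4 -0.6 -0.9] w 0.0325 q [-27.  13.  34. 104. -12.  64.  18.]
time_s: 26.32
tool_pos: [0.5729, -0.0285, 0.1222]
tool_rot: [147.5, 86.0, 64.2]
force: [-0.9, -0.4, 0.1]
grip_width: 0.0454
time_s: 27.32
tool_pos: [0.531, 0.2588, 0.2385]
tool_rot: [144.7, 85.7, 61.2]
force: [0.1, -0.9, -0.4]
grip_width: 0.0521
t 27.32 tcp [0.531  0.2588 0.2385] [144.7  85.7  61.2] F [ 0.1 -0.9 -0.4] w 0.0521 q [-48.   8.  23.  95.  -6.  75. -17.]
jaw 6.4 axis [ 0.036  0.065 -0.997]
side 0.62 [ 0.439  0.391 -0.006] [318. 349.]
side 0.61 [ 0.452  0.309 -0.   ] [319. 322.]
side 0.51 [ 0.521  0.248 -0.001] [299. 302.]
side 0.51 [0.442 0.248 0.   ] [326. 305.]
side 0.49 [ 0.529  0.377 -0.001] [285. 339.]
side 0.48 [0.604 0.321 0.002] [263. 318.]
side 0.4 [ 0.526  0.32  -0.   ] [291. 322.]
top 0.56 [ 0.441  0.243 -0.003] [201. 214.]
top 0.51 [ 0.519  0.252 -0.002] [199. 188.]
top 0.47 [ 0.453  0.304 -0.004] [181. 210.]
top 0.47 [ 0.526  0.312 -0.001] [179. 186.]
top 0.47 [0.599 0.321 0.001] [177. 161.]
top 0.47 [0.435 0.391 0.004] [151. 216.]
top 0.4 [ 0.574 -0.031  0.112] [290. 166.]
```

View pics/t15.png

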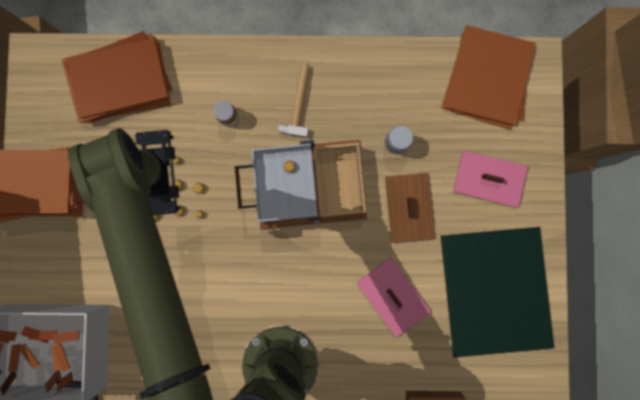

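View pics/s15.png

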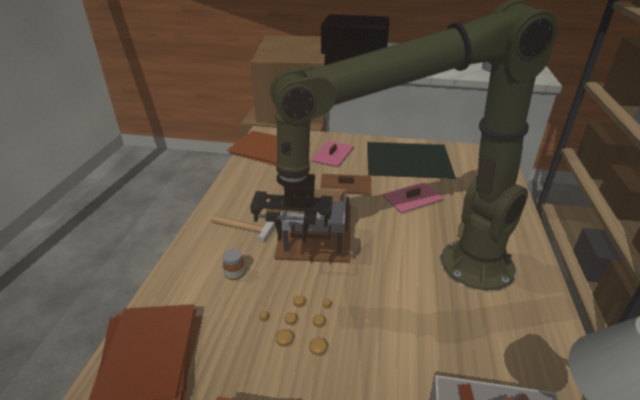

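Foot 1 is in the pan, at top (290,166). The other feet are unmoved: mediums at (199,188), (179,186) and (181,210). The tool has tilted about 4°, so I'll turn it 110° to let the drift cancel the tilt.

```bash
python3 -m pendant '{"xyz":[[0,0,0],[0,0,0],[0,0,0],[0,0,0],[0,0,0],[0,0,0],[0,0,0],[0,0,0],[0,0,0],[0,0,0]],"turn":[0.175,0.175,0.175,0.175,0.175,0.175,0.175,0.175,0.175,0.175]}' && python3 -m pendant '{"xyz":[[0,0,0],[0,0,0]],"turn":[0.17,0]}' ; python3 -c "
from h import *
st();jaw()"
```

```text
time_s: 28.78
tool_pos: [0.5439, 0.2292, 0.2409]
tool_rot: [141.0, 86.0, 158.6]
force: [0.1, -0.2, 0.5]
grip_width: 0.0524
time_s: 29.02
tool_pos: [0.546, 0.2248, 0.2411]
tool_rot: [141.6, 86.1, 168.7]
force: [-0.3, -0.2, -0.5]
grip_width: 0.0521
t 29.02 tcp [0.546  0.2248 0.2411] [141.6  86.1 168.7] F [-0.3 -0.2 -0.5] w 0.0521 q [-37.  13.  16.  88.  -6.  82.  97.]
jaw 117.0 axis [-0.067  0.013 -0.998]
```

```bash
python3 -m pendant '{"xyz":[[-0.014,0.012,-0.03],[-0.014,0.012,-0.045],[0,0,-0.045],[0,0,-0.045],[0,0,-0.035],[0,0,0]],"turn":[0,0,0,0,0,0]}'; python3 -c "
from h import *
st();jaw()
for d in pinpoint('side','foot_a'):
        w=c2w('side',d['at']); print(round(d['score'],2),w.round(3))"
```

```text
time_s: 29.78
tool_pos: [0.5215, 0.2409, 0.0382]
tool_rot: [140.3, 86.5, 165.4]
force: [-0.3, 0.1, -0.1]
grip_width: 0.052
t 29.77 tcp [0.5215 0.2409 0.0382] [140.3  86.5 165.4] F [-0.3  0.1 -0.1] w 0.052 q [-38.  21.  14. 103.  -8.  60.  95.]
jaw 115.0 axis [-0.06   0.015 -0.998]
0.62 [ 0.439  0.391 -0.006]
0.61 [ 0.452  0.309 -0.   ]
0.51 [ 0.521  0.248 -0.001]
0.51 [0.442 0.248 0.   ]
0.49 [ 0.529  0.377 -0.001]
0.48 [0.604 0.321 0.002]
0.4 [ 0.526  0.32  -0.   ]
```

```bash
python3 -m pendant '{"xyz":[[-0.001,0.009,0],[-0.001,0.001,-0.014],[0,0,-0.012],[0,0,-0.005],[0,0,0]],"turn":[0,0,0,0,0]}'; python3 -c "
from h import *
st();jaw();shot('side','s16',(230,230,350,340),6)"
```

```text
time_s: 30.45
tool_pos: [0.5244, 0.2536, 0.0121]
tool_rot: [131.5, 86.9, 156.4]
force: [0.8, 0.0, 0.6]
grip_width: 0.0521
t 30.45 tcp [0.5244 0.2536 0.0121] [131.5  86.9 156.4] F [0.8 0.  0.6] w 0.0521 q [-38.  23.  13. 104.  -9.  56.  94.]
jaw 114.9 axis [-0.049  0.021 -0.999]
```

View pics/s16.png

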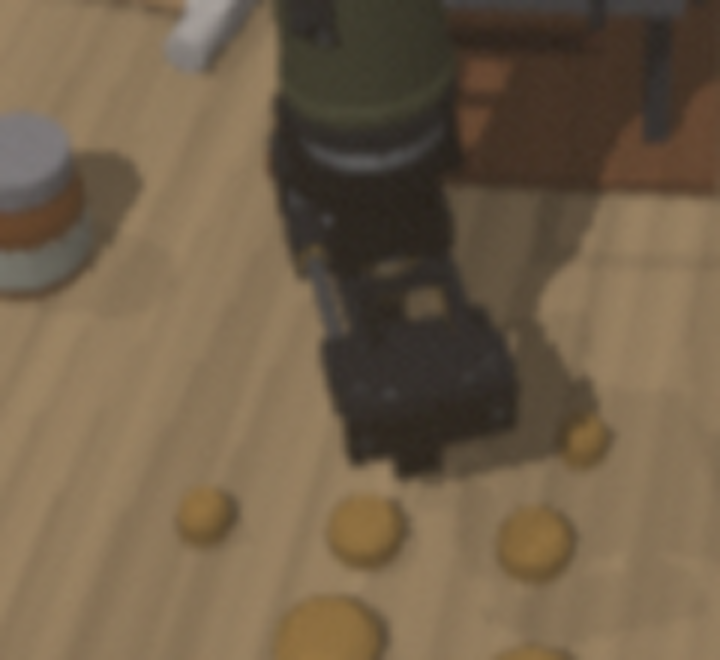

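```bash
python3 -m pendant '{"xyz":[[-0.004,-0.002,-0.004],[-0.001,0,-0.003]],"turn":[0,0]}'; python3 -m pendant '{"xyz":[[0,0,0],[0,0,0],[0,0,0],[0,0,0]],"turn":[0,0,0,0]}' 0 20; python3 -m pendant '{"xyz":[[0,0,0.03],[0,0,0.045],[0,0,0.05],[0,-0.01,0.05],[0,-0.04,0.03]],"turn":[0,0,0,0,0]}'; python3 -c "
from h import *
st();jaw();shot('side','s17',(200,130,380,280),4)"
```

```text
time_s: 30.75
tool_pos: [0.5198, 0.2515, 0.0055]
tool_rot: [130.4, 87.0, 155.3]
force: [0.3, -1.1, 0.3]
grip_width: 0.0523
time_s: 31.25
tool_pos: [0.5197, 0.2514, 0.0054]
tool_rot: [130.4, 87.0, 155.3]
force: [-0.1, -0.7, -1.9]
grip_width: 0.033
time_s: 31.88
tool_pos: [0.515, 0.2026, 0.212]
tool_rot: [136.4, 86.6, 161.7]
force: [0.3, -0.9, -0.5]
grip_width: 0.033
t 31.88 tcp [0.515  0.2026 0.212 ] [136.4  86.6 161.7] F [ 0.3 -0.9 -0.5] w 0.033 q [-37.   9.  16.  96.  -5.  78.  95.]
jaw 115.3 axis [-0.056  0.018 -0.998]
```

View pics/s17.png

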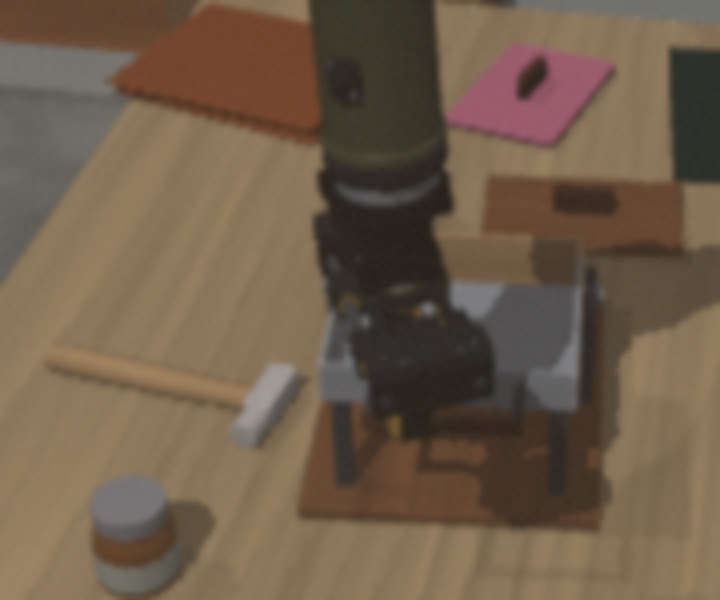

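```bash
python3 -m pendant '{"xyz":[[-0.003,-0.055,0],[-0.003,-0.055,0],[-0.003,-0.055,0],[-0.003,-0.055,0],[-0.003,-0.035,0],[0,0,-0.03],[0,0,-0.03],[0,0,0]],"turn":[0,0,0,0,0,0,0,0]}'; python3 -c "
from h import *
st();jaw()"
```

```text
time_s: 32.92
tool_pos: [0.5007, -0.072, 0.156]
tool_rot: [133.4, 87.2, 157.8]
force: [-0.6, 1.0, 0.0]
grip_width: 0.0329
t 32.92 tcp [ 0.5007 -0.072   0.156 ] [133.4  87.2 157.8] F [-0.6  1.   0. ] w 0.0329 q [-21.   6.  29. 107.  -4.  71. 123.]
jaw 114.3 axis [-0.045  0.018 -0.999]
```

```bash
python3 -m pendant '{"xyz":[[0,0.006,-0.01],[0,0.003,-0.012],[0,0,-0.009],[0,0,-0.003],[0,0,0]],"turn":[0,0,0,0,0]}'; python3 -c "
from h import *
st();jaw()"
```

```text
time_s: 33.55
tool_pos: [0.5026, -0.0612, 0.1222]
tool_rot: [131.1, 87.4, 155.6]
force: [0.5, 0.7, -1.3]
grip_width: 0.0322
t 33.55 tcp [ 0.5026 -0.0612  0.1222] [131.1  87.4 155.6] F [ 0.5  0.7 -1.3] w 0.0322 q [-22.   7.  28. 109.  -5.  67. 123.]
jaw 114.5 axis [-0.041  0.019 -0.999]
```

```bash
python3 -m pendant '{"xyz":[[0,0,-0.002],[0,0,0]],"turn":[0,0]}' ; python3 -m pendant '{"xyz":[[0,0,0],[0,0,0]],"turn":[0,0]}' 0.55 ; python3 -m pendant '{"xyz":[[0,0,0.03],[0,0.02,0.05],[0,0.055,0.03],[0.003,0.055,0],[0.004,0.055,0],[0.004,0.055,0],[0.004,0.055,0],[0.004,0.055,0],[0,0.025,0],[0,0,-0.01]],"turn":[0,0,0,0,0,0,0,0,0,0]}' 0.6; python3 -c "
from h import *
st();jaw();shot('top','t18');shot('side','s18')
for c in ('side','top'):
    for d in pinpoint(c,'foot_a'):
        w=c2w(c,d['at']); print(c,round(d['score'],2),w.round(3),pix(c,w).round(0))"
```

```text
time_s: 33.8
tool_pos: [0.503, -0.0615, 0.1206]
tool_rot: [130.6, 87.5, 155.1]
force: [-0.4, 0.4, -1.2]
grip_width: 0.0328
time_s: 34.05
tool_pos: [0.5035, -0.0616, 0.1213]
tool_rot: [129.8, 87.5, 154.2]
force: [-0.0, -0.9, -0.0]
grip_width: 0.044
time_s: 35.3
tool_pos: [0.5224, 0.3237, 0.2286]
tool_rot: [118.1, 87.8, 142.2]
force: [0.0, -0.6, -0.2]
grip_width: 0.0519
t 35.3 tcp [0.5224 0.3237 0.2286] [118.1  87.8 142.2] F [ 0.  -0.6 -0.2] w 0.0519 q [-43.  14.  12.  88.  -5.  79.  84.]
jaw 114.1 axis [-0.03   0.024 -0.999]
side 0.83 [ 0.437  0.392 -0.004] [319. 349.]
side 0.8 [ 0.529  0.378 -0.   ] [285. 339.]
side 0.64 [ 0.475 -0.031  0.112] [330. 214.]
side 0.64 [0.738 0.165 0.002] [235. 272.]
side 0.6 [0.602 0.321 0.001] [264. 318.]
side 0.57 [ 0.57  -0.032  0.115] [301. 210.]
side 0.55 [ 0.451  0.308 -0.007] [319. 323.]
side 0.5 [0.441 0.247 0.   ] [326. 305.]
side 0.42 [ 0.525  0.318 -0.001] [292. 321.]
top 0.69 [ 0.456  0.307 -0.   ] [180. 209.]
top 0.61 [ 0.53   0.312 -0.001] [179. 184.]
top 0.58 [ 0.469 -0.031  0.112] [289. 204.]
top 0.58 [0.599 0.32  0.   ] [177. 162.]
top 0.56 [ 0.576 -0.03   0.112] [290. 165.]
top 0.54 [ 0.435  0.391 -0.   ] [152. 215.]
top 0.45 [0.438 0.246 0.001] [200. 215.]
top 0.43 [0.532 0.377 0.001] [157. 183.]
```

View pics/t18.png

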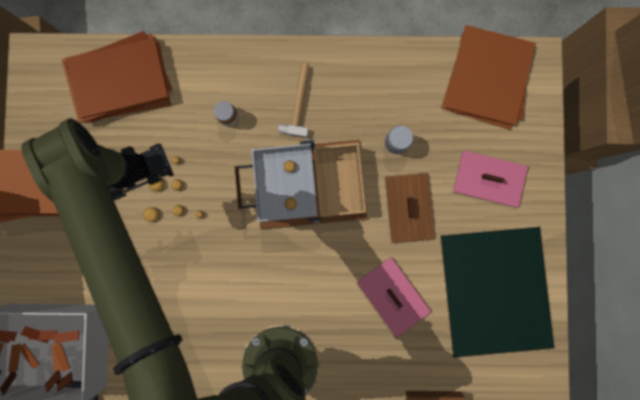

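View pics/s18.png

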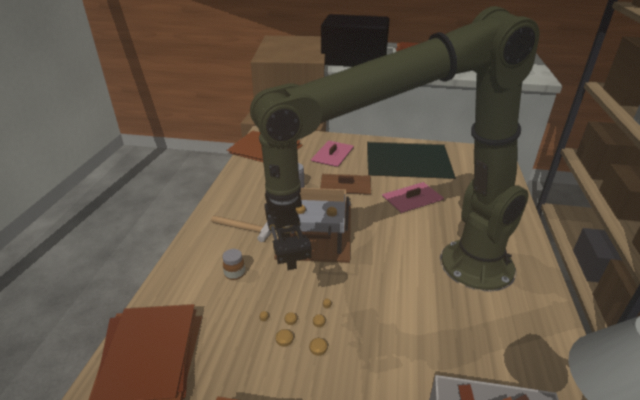

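Foot 2 sits in the pan about 45 mm from where I released it (top (289,204)), so it was probably the knock; it is still inside. Next is the medium foot at (179,184), on the bench at (0.5275, 0.315).

```bash
python3 -m pendant '{"xyz":[[0.002,-0.007,-0.03],[0,-0.005,-0.045],[0,0,-0.045],[0,0,-0.045],[0,0,-0.028],[0,0,0]],"turn":[0,0,0,0,0,0]}'; python3 -c "
from h import *
st();jaw()"
```

```text
time_s: 36.25
tool_pos: [0.5308, 0.293, 0.0354]
tool_rot: [112.0, 88.2, 134.7]
force: [-0.1, -1.1, 1.0]
grip_width: 0.0521
t 36.25 tcp [0.5308 0.293  0.0354] [112.   88.2 134.7] F [-0.1 -1.1  1. ] w 0.0521 q [-40.  23.  12. 101.  -7.  58.  88.]
jaw 112.7 axis [-0.023  0.023 -0.999]
```

```bash
python3 -m pendant '{"xyz":[[-0.002,0.011,0],[-0.002,0.01,0],[0,0,0]],"turn":[0,0,0]}'; python3 -c "
from h import *
st();jaw();shot('side','s19',(230,250,350,360),6)
for d in pinpoint('side','foot_a'):
        w=c2w('side',d['at']); print(round(d['score'],2),w.round(3))"
```

```text
time_s: 36.62
tool_pos: [0.5296, 0.3161, 0.0404]
tool_rot: [98.5, 88.2, 121.0]
force: [0.8, -0.2, -0.6]
grip_width: 0.0523
t 36.62 tcp [0.5296 0.3161 0.0404] [ 98.5  88.2 121. ] F [ 0.8 -0.2 -0.6] w 0.0523 q [-42.  23.  12. 100.  -7.  58.  85.]
jaw 112.6 axis [-0.016  0.027 -0.999]
0.71 [ 0.529  0.374 -0.001]
0.65 [ 0.435  0.389 -0.006]
0.59 [0.441 0.244 0.001]
0.54 [0.526 0.321 0.   ]
0.46 [ 0.452  0.307 -0.   ]
0.42 [0.605 0.324 0.003]
0.41 [ 0.474 -0.035  0.112]
```

View pics/s19.png

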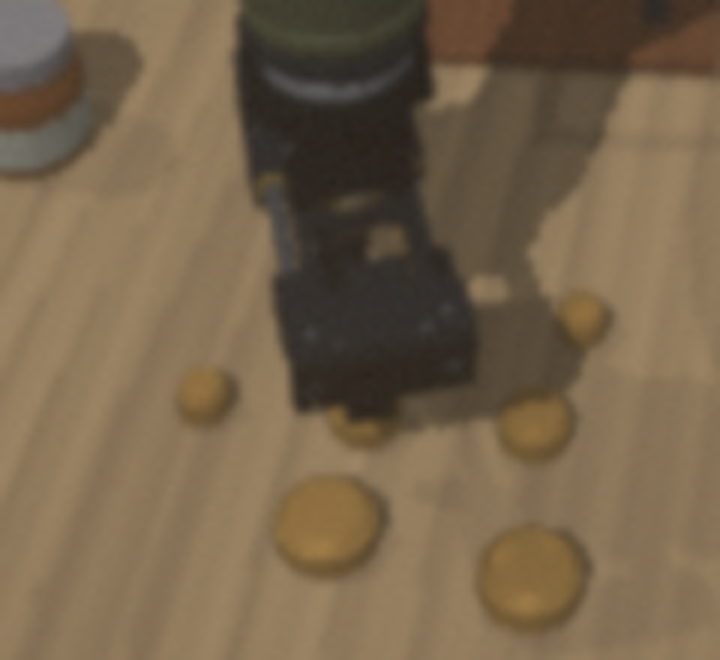

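```bash
python3 -m pendant '{"xyz":[[-0.002,-0.001,0],[-0.001,0,-0.006],[0,0,0]],"turn":[0.06,0.06,0]}' 0.5; python3 -c "
from h import *
st();jaw()"
```

```text
time_s: 37.1
tool_pos: [0.5275, 0.3134, 0.0351]
tool_rot: [97.2, 88.3, 126.8]
force: [0.7, -1.0, -0.5]
grip_width: 0.0441
t 37.1 tcp [0.5275 0.3134 0.0351] [ 97.2  88.3 126.8] F [ 0.7 -1.  -0.5] w 0.0441 q [-41.  23.  10. 100.  -7.  58.  92.]
jaw 119.5 axis [-0.018  0.024 -1.   ]
```

```bash
python3 -m pendant '{"xyz":[[0,0.001,-0.014],[-0.001,0,-0.01],[0,0,-0.005]],"turn":[0,0,0]}'; python3 -m pendant '{"xyz":[[0,0,-0.002],[0,0,0]],"turn":[0,0]}'; python3 -m pendant '{"xyz":[[0,0,0],[0,0,0],[0,0,0]],"turn":[0,0,0]}' 0 20; python3 -c "
from h import *
st();jaw()"
```

```text
time_s: 37.48
tool_pos: [0.5268, 0.3143, 0.0047]
tool_rot: [95.9, 88.3, 125.3]
force: [-0.1, 0.7, 0.6]
grip_width: 0.0434
time_s: 37.72
tool_pos: [0.5264, 0.314, 0.0017]
tool_rot: [98.6, 88.3, 128.0]
force: [0.4, 0.6, -0.4]
grip_width: 0.0435
time_s: 38.1
tool_pos: [0.5267, 0.3142, 0.0022]
tool_rot: [96.9, 88.3, 126.2]
force: [0.1, 0.2, -0.6]
grip_width: 0.0331
t 38.1 tcp [0.5267 0.3142 0.0022] [ 96.9  88.3 126.2] F [ 0.1  0.2 -0.6] w 0.0331 q [-41.  25.  10. 101.  -7.  54.  92.]
jaw 119.4 axis [-0.018  0.024 -1.   ]
```

```bash
python3 -m pendant '{"xyz":[[0,0,0.03],[0,0,0.045],[0,0,0.05],[0,-0.02,0.05],[0,-0.055,0.03],[0,-0.055,0],[0,-0.055,0],[0,-0.055,0],[0,-0.04,0],[0,-0.01,0]],"turn":[0,0,0,0,0,0,0,0,0,0]}'; python3 -m pendant '{"xyz":[[0,0,0],[0,0,-0.03]],"turn":[0,0]}'; python3 -c "
from h import *
st();jaw();shot('side','s20',(220,120,400,270),4)"
```

```text
time_s: 39.35
tool_pos: [0.5227, 0.0155, 0.2141]
tool_rot: [92.1, 88.4, 121.7]
force: [0.0, 0.6, -1.6]
grip_width: 0.0332
time_s: 39.6
tool_pos: [0.5246, 0.0175, 0.1859]
tool_rot: [80.4, 88.4, 110.0]
force: [0.7, 0.2, -1.7]
grip_width: 0.0332
t 39.6 tcp [0.5246 0.0175 0.1859] [ 80.4  88.4 110. ] F [ 0.7  0.2 -1.7] w 0.0332 q [-25.   5.  23. 104.  -4.  72. 118.]
jaw 119.6 axis [-0.01   0.027 -1.   ]
```

View pics/s20.png

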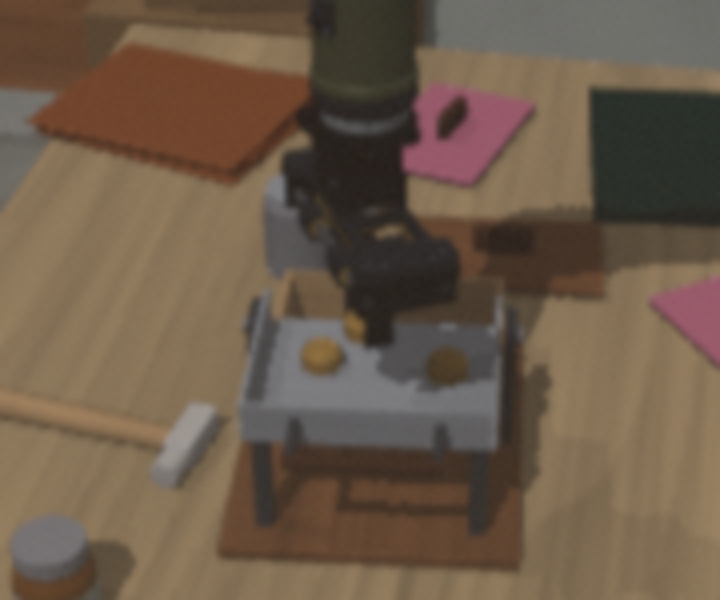

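```bash
python3 -m pendant '{"xyz":[[-0.001,-0.006,-0.02],[-0.001,-0.004,-0.02],[0,0,-0.015],[0,0,-0.008],[0,0,0]],"turn":[0,0,0,0,0]}'; python3 -c "
from h import *
st();jaw()"
```

```text
time_s: 40.28
tool_pos: [0.5191, 0.0162, 0.1157]
tool_rot: [97.8, 88.0, 128.2]
force: [-0.1, -0.5, -1.1]
grip_width: 0.0333
t 40.27 tcp [0.5191 0.0162 0.1157] [ 97.8  88.  128.2] F [-0.1 -0.5 -1.1] w 0.0333 q [-25.   8.  23. 109.  -5.  65. 121.]
jaw 120.3 axis [-0.021  0.027 -0.999]
```

```bash
python3 -m pendant '{"xyz":[[0,-0.006,0.003],[0,-0.004,0],[0,0,-0.001]],"turn":[0,0,0]}'; python3 -c "
from h import *
st();jaw()"
```

```text
time_s: 40.65
tool_pos: [0.5199, 0.0061, 0.1187]
tool_rot: [95.2, 88.1, 125.6]
force: [0.2, -0.3, -1.2]
grip_width: 0.0328
t 40.65 tcp [0.5199 0.0061 0.1187] [ 95.2  88.1 125.6] F [ 0.2 -0.3 -1.2] w 0.0328 q [-24.   8.  23. 109.  -5.  65. 122.]
jaw 120.4 axis [-0.02   0.027 -0.999]
```

```bash
python3 -m pendant '{"xyz":[[0,0,-0.003],[0,0,0]],"turn":[0,0]}'; python3 -m pendant '{"xyz":[[0,0,0],[0,0,0]],"turn":[0,0]}' 0.48;  python3 -m pendant '{"xyz":[[0,0,0.02],[0,0,0.04],[0,0.03,0.03],[-0.01,0.05,0.01],[-0.012,0.055,0],[-0.012,0.055,0],[-0.012,0.055,0],[-0.01,0.045,0],[0,0,0]],"turn":[0,0,0,0,0,0,0,0,0]}' 0.55; python3 -c "
from h import *
st();jaw();shot('top','t21');shot('side','s21')
for c in ('side','top'):
    for d in pinpoint(c,'foot_a'):
        w=c2w(c,d['at']); print(c,round(d['score'],2),w.round(3),pix(c,w).round(0))"
```

```text
time_s: 40.9
tool_pos: [0.52, 0.006, 0.1156]
tool_rot: [94.5, 88.1, 124.9]
force: [0.0, -0.1, -1.8]
grip_width: 0.0331
time_s: 41.15
tool_pos: [0.52, 0.0062, 0.1157]
tool_rot: [94.2, 88.1, 124.6]
force: [0.5, 0.2, 0.1]
grip_width: 0.0404
time_s: 42.28
tool_pos: [0.4606, 0.3048, 0.2209]
tool_rot: [86.0, 88.0, 116.3]
force: [0.7, -1.3, 0.0]
grip_width: 0.0479
t 42.27 tcp [0.4606 0.3048 0.2209] [ 86.   88.  116.3] F [ 0.7 -1.3  0. ] w 0.0479 q [-43.   6.   8.  98.  -3.  76.  87.]
jaw 120.2 axis [-0.015  0.031 -0.999]
side 0.72 [ 0.438  0.391 -0.006] [319. 350.]
side 0.64 [0.438 0.246 0.001] [327. 305.]
side 0.63 [0.6   0.323 0.002] [264. 318.]
side 0.61 [0.452 0.311 0.002] [318. 322.]
side 0.55 [0.531 0.377 0.001] [284. 338.]
side 0.48 [ 0.472 -0.033  0.112] [331. 214.]
top 0.63 [ 0.439  0.388 -0.   ] [153. 214.]
top 0.58 [0.6   0.319 0.001] [177. 161.]
top 0.55 [ 0.571 -0.028  0.113] [289. 167.]
top 0.54 [0.522 0.003 0.112] [278. 185.]
top 0.52 [ 0.453  0.304 -0.002] [181. 210.]
top 0.46 [ 0.439  0.243 -0.001] [201. 215.]
top 0.45 [ 0.47  -0.031  0.11 ] [289. 204.]
```

View pics/t21.png

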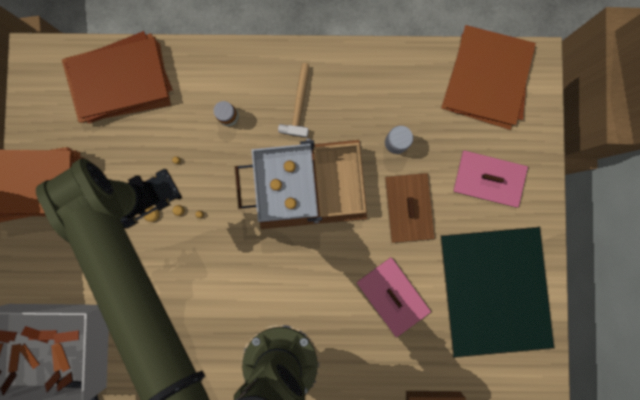

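View pics/s21.png

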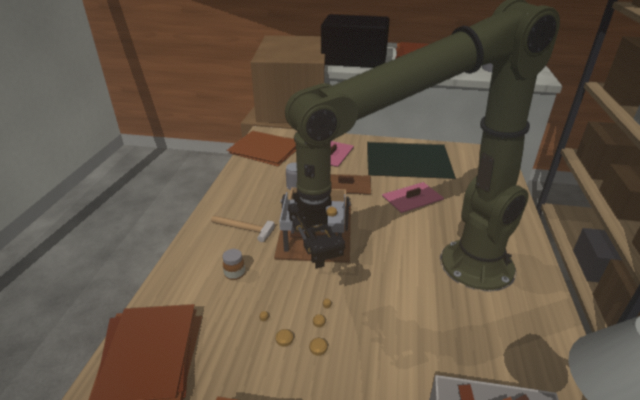

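Three feet are in the pan, at top (289,167), (278,185) and (289,204). The last medium is at (181,210), on the bench at (0.4525, 0.3075).

```bash
python3 -m pendant '{"xyz":[[-0.004,0.002,-0.03],[-0.004,0.002,-0.045],[0,0,-0.045],[0,0,-0.04],[0,0,-0.02],[0,0,0]],"turn":[0,0,0,0,0,0]}'; python3 -c "
from h import *
st();jaw()"
```

```text
time_s: 43.22
tool_pos: [0.4616, 0.2916, 0.0387]
tool_rot: [75.3, 88.3, 103.9]
force: [0.0, -0.2, 0.2]
grip_width: 0.0481
t 43.23 tcp [0.4616 0.2916 0.0387] [ 75.3  88.3 103.9] F [ 0.  -0.2  0.2] w 0.0481 q [-41.  15.   8. 110.  -5.  54.  88.]
jaw 118.6 axis [-0.007  0.03  -1.   ]
```

```bash
python3 -m pendant '{"xyz":[[-0.005,0.008,0],[-0.005,0.007,0],[0,0,0]],"turn":[0,0,0]}'; python3 -c "
from h import *
st();jaw();shot('side','s22',(250,250,370,360),6);shot('top','t22',(130,150,230,250),6)
for d in pinpoint('side','foot_a'):
        w=c2w('side',d['at']); print(round(d['score'],2),w.round(3))"
```

```text
time_s: 43.6
tool_pos: [0.4533, 0.308, 0.0421]
tool_rot: [66.7, 88.1, 95.2]
force: [-0.2, 0.4, 0.1]
grip_width: 0.0478
t 43.6 tcp [0.4533 0.308  0.0421] [66.7 88.1 95.2] F [-0.2  0.4  0.1] w 0.0478 q [-43.  15.   8. 110.  -4.  54.  86.]
jaw 118.4 axis [-0.003  0.033 -0.999]
0.78 [ 0.435  0.387 -0.005]
0.71 [0.533 0.377 0.003]
0.63 [0.452 0.308 0.001]
0.51 [0.604 0.323 0.003]
0.45 [ 0.57  -0.033  0.117]
```

View pics/s22.png

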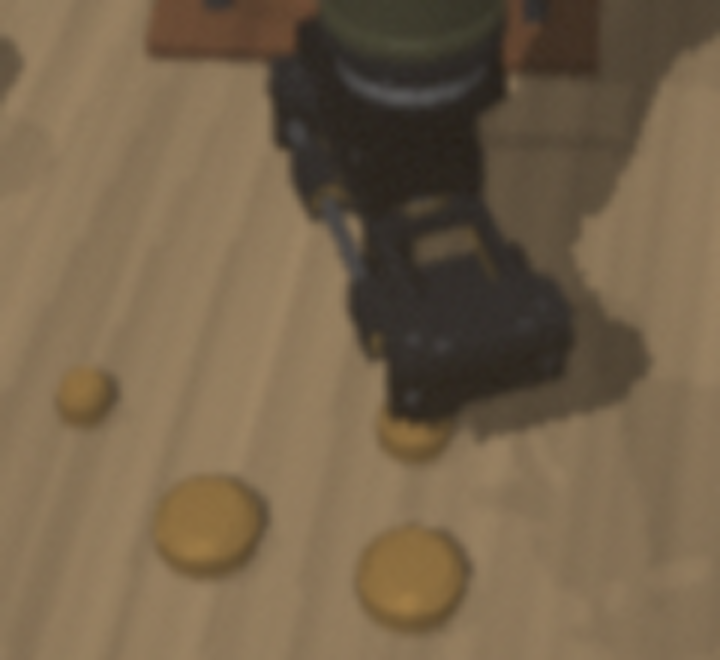

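Aligned over the last medium foot (crop (413,425)). Descending and gripping.

```bash
python3 -m pendant '{"xyz":[[-0.001,-0.001,-0.018],[0,0,-0.013],[0,0,-0.006]],"turn":[0,0,0]}'; python3 -m pendant '{"xyz":[[0,0,0],[0,0,0]],"turn":[0,0]}'; python3 -c "
from h import *
st()"
```

```text
time_s: 44.12
tool_pos: [0.4526, 0.3051, 0.002]
tool_rot: [67.6, 88.2, 96.0]
force: [-0.6, 0.3, 0.9]
grip_width: 0.0479
time_s: 44.38
tool_pos: [0.4525, 0.305, 0.0013]
tool_rot: [69.1, 88.2, 97.5]
force: [-0.1, -0.2, 1.5]
grip_width: 0.0477
t 44.38 tcp [0.4525 0.305  0.0013] [69.1 88.2 97.5] F [-0.1 -0.2  1.5] w 0.0477 q [-42.  18.   8. 112.  -5.  50.  86.]
```

```bash
python3 -m pendant '{"xyz":[[0,0.001,0.002],[0,0,0],[0,0,0],[0,0,0]],"turn":[0,0,0,0]}' 0 20; python3 -m pendant '{"xyz":[[0,0,0.03],[0,0,0.045],[0,0,0.05],[0.01,-0.02,0.05],[0.013,-0.055,0.03],[0.013,-0.055,0],[0.013,-0.055,0],[0.013,-0.055,0],[0.01,-0.055,0],[0.006,-0.05,0]],"turn":[0,0,0,0,0,0,0,0,0,0]}'; python3 -m pendant '{"xyz":[[0,0,0],[0,0,0]],"turn":[0,0]}'; python3 -c "
from h import *
st();jaw();shot('side','s23',(220,120,400,270),4)"
```

```text
time_s: 44.88
tool_pos: [0.4525, 0.3062, 0.0039]
tool_rot: [68.4, 88.2, 96.7]
force: [0.4, -0.4, -0.0]
grip_width: 0.0329
time_s: 46.12
tool_pos: [0.5276, -0.0464, 0.214]
tool_rot: [67.4, 88.3, 96.3]
force: [0.2, 0.1, -1.3]
grip_width: 0.0328
time_s: 46.38
tool_pos: [0.527, -0.0518, 0.2137]
tool_rot: [68.9, 88.4, 97.3]
force: [-0.2, 0.2, -0.7]
grip_width: 0.0331
t 46.38 tcp [ 0.527  -0.0518  0.2137] [68.9 88.4 97.3] F [-0.2  0.2 -0.7] w 0.0331 q [-22.   4.  27. 102.  -4.  75. 125.]
jaw 118.4 axis [-0.004  0.028 -1.   ]
```

View pics/s23.png

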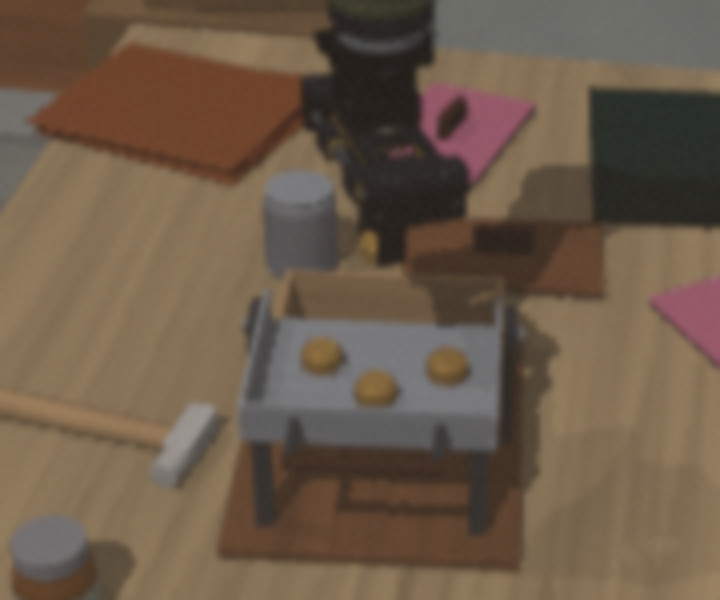

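```bash
python3 -m pendant '{"xyz":[[0,-0.003,-0.03],[0,-0.003,-0.03],[0,-0.002,-0.02],[0,0,0]],"turn":[0,0,0,0]}'; python3 -c "
from h import *
st();jaw()"
```

```text
time_s: 46.92
tool_pos: [0.527, -0.0536, 0.1318]
tool_rot: [67.2, 88.3, 96.2]
force: [-0.1, 0.8, -0.6]
grip_width: 0.0328
t 46.92 tcp [ 0.527  -0.0536  0.1318] [67.2 88.3 96.2] F [-0.1  0.8 -0.6] w 0.0328 q [-21.   8.  27. 107.  -6.  66. 127.]
jaw 119.0 axis [-0.003  0.029 -1.   ]
```

```bash
python3 -m pendant '{"xyz":[[0.001,-0.003,-0.007],[0,-0.001,-0.005],[0,0,-0.001],[0,0,0]],"turn":[0,0,0,0]}'; python3 -m pendant '{"xyz":[[0,0,0],[0,0,0]],"turn":[0,0]}' 0.48;  python3 -m pendant '{"xyz":[[0,0,0.02],[0,0,0.03],[0,0,0.04],[0,0,0.04],[0,0,0.03],[0,0,0]],"turn":[0,0,0,0,0,0]}'; python3 -c "
from h import *
st();jaw()"
```

```text
time_s: 47.42
tool_pos: [0.53, -0.0561, 0.1205]
tool_rot: [59.5, 88.3, 88.7]
force: [-0.4, -0.4, -1.7]
grip_width: 0.0327
time_s: 47.68
tool_pos: [0.5306, -0.0562, 0.1214]
tool_rot: [56.3, 88.3, 85.4]
force: [-0.2, 0.1, 0.6]
grip_width: 0.0407
time_s: 48.42
tool_pos: [0.5302, -0.0566, 0.2877]
tool_rot: [52.4, 88.2, 81.6]
force: [0.2, 0.0, -0.3]
grip_width: 0.0417
t 48.42 tcp [ 0.5302 -0.0566  0.2877] [52.4 88.2 81.6] F [ 0.2  0.  -0.3] w 0.0417 q [-22.   2.  27.  95.  -3.  83. 125.]
jaw 119.2 axis [ 0.005  0.031 -1.   ]
```

```bash
python3 -m pendant '{"xyz":[[-0.003,0.03,0],[-0.005,0.04,0],[-0.005,0.04,0],[-0.004,0.035,0],[0,0.015,-0.02],[0,0,-0.04],[0,0,-0.02],[0,0,0]],"turn":[-0.1,-0.1,-0.1,-0.1,0,0,0,0]}' 0.5; python3 -c "
from h import *
st();jaw();shot('top','t24',(200,130,330,230),6);shot('side','s24',(240,130,390,260),5)
for c in ('side','top'):
  for nm in ('pan_handle','foot_a'):
    for d in pinpoint(c,nm):
        w=c2w(c,d['at']); print(c,nm,round(d['score'],2),w.round(3),pix(c,w).round(0))"
```

```text
time_s: 49.42
tool_pos: [0.5079, 0.1075, 0.1978]
tool_rot: [67.4, 88.6, 72.8]
force: [0.1, 0.1, 0.8]
grip_width: 0.0435
t 49.42 tcp [0.5079 0.1075 0.1978] [67.4 88.6 72.8] F [0.1 0.1 0.8] w 0.0435 q [-31.   2.  18. 105.  -2.  72.  83.]
jaw 95.4 axis [ 0.007  0.024 -1.   ]
side pan_handle 0.71 [0.513 0.104 0.127] [310. 236.]
side foot_a 0.83 [ 0.438  0.39  -0.005] [319. 349.]
side foot_a 0.63 [ 0.475 -0.031  0.114] [330. 214.]
side foot_a 0.63 [ 0.53   0.374 -0.001] [285. 338.]
side foot_a 0.58 [ 0.44   0.249 -0.001] [326. 306.]
side foot_a 0.48 [0.601 0.323 0.005] [264. 317.]
side foot_a 0.46 [0.521 0.01  0.112] [313. 220.]
top pan_handle 0.72 [ 0.739  0.165 -0.001] [229. 116.]
top foot_a 0.74 [0.535 0.376 0.001] [158. 182.]
top foot_a 0.67 [0.523 0.003 0.112] [278. 185.]
top foot_a 0.65 [ 0.472 -0.032  0.112] [290. 203.]
top foot_a 0.64 [ 0.571 -0.03   0.114] [289. 167.]
top foot_a 0.57 [0.439 0.393 0.002] [151. 214.]
top foot_a 0.47 [ 0.531 -0.059  0.112] [300. 182.]
```

View pics/s24.png

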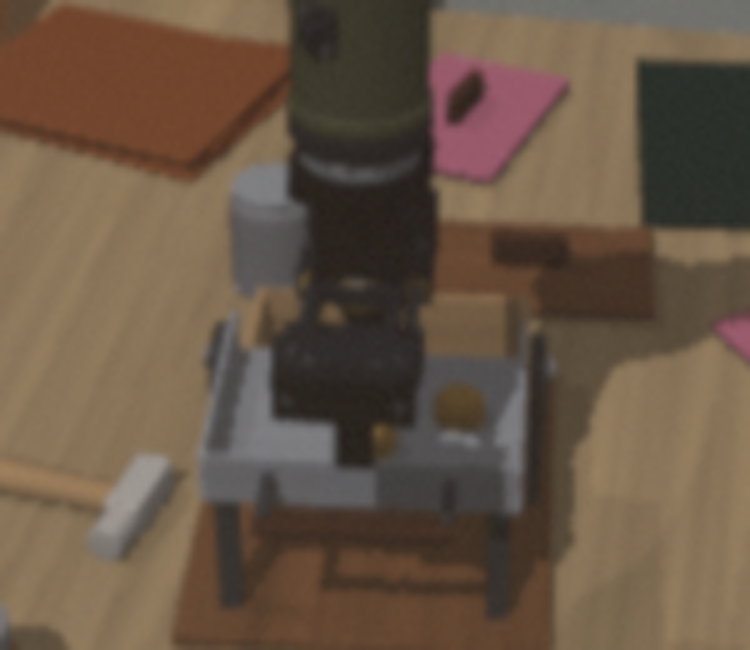

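View pics/t24.png

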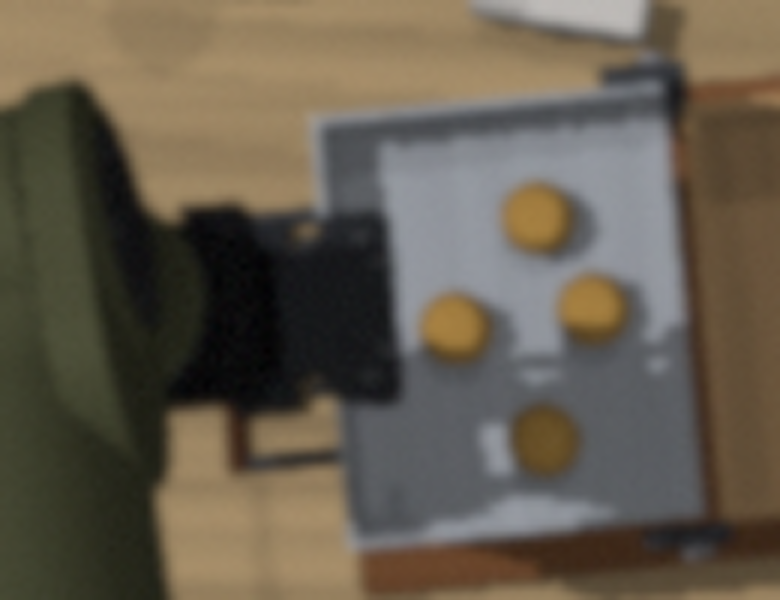

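All four medium feet are in the pan, at crop (538,217), (456,325), (592,307) and (545,440). Only the two small and two large remain on the bench. I'll check the handle's y from an earlier clear picture.

```bash
python3 -c "
from h import *
im=cv2.imread('pics/t21.png'); cv2.imwrite('pics/t21c.png',cv2.resize(im[155:220,225:330],None,fx=7,fy=7,interpolation=cv2.INTER_CUBIC))
g=im[:,:,:].sum(2)
for v in (175,185,200): print(v,[(u,int(g[v,u])) for u in range(230,262)])
"
```

```text
175 [(230, 379), (231, 378), (232, 376), (233, 369), (234, 328), (235, 257), (236, 170), (237, 126), (238, 163), (239, 254), (240, 338), (241, 377), (242, 390), (243, 387), (244, 389), (245, 389), (246, 386), (247, 389), (248, 391), (249, 387), (250, 389), (251, 387), (252, 397), (253, 409), (254, 406), (255, 347), (256, 281), (257, 263), (258, 275), (259, 276), (260, 281), (261, 281)]
185 [(230, 407), (231, 405), (232, 411), (233, 406), (234, 392), (235, 339), (236, 250), (237, 159), (238, 126), (239, 176), (240, 278), (241, 361), (242, 399), (243, 404), (244, 405), (245, 404), (246, 408), (247, 405), (248, 405), (249, 404), (250, 404), (251, 400), (252, 405), (253, 408), (254, 417), (255, 405), (256, 344), (257, 275), (258, 262), (259, 277), (260, 280), (261, 278)]
200 [(230, 358), (231, 361), (232, 362), (233, 358), (234, 361), (235, 354), (236, 325), (237, 246), (238, 144), (239, 96), (240, 117), (241, 201), (242, 277), (243, 318), (244, 334), (245, 331), (246, 334), (247, 333), (248, 334), (249, 330), (250, 332), (251, 331), (252, 331), (253, 331), (254, 343), (255, 361), (256, 380), (257, 345), (258, 284), (259, 262), (260, 274), (261, 281)]
```

View pics/t21c.png

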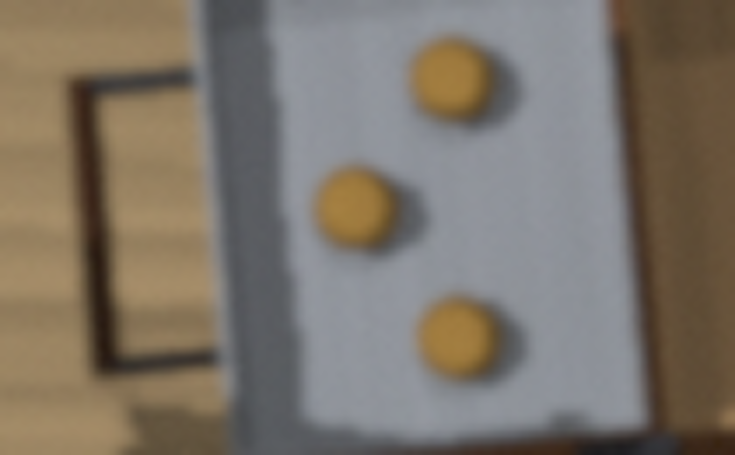

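```bash
python3 -c "
from h import *
for u,v in ((237,175),(238,185),(239.2,200),(254,180)): print(ray('top',u,v,.131 if u<250 else .144).round(4))
print(ray('side',311,236,.13))"
```

```text
[0.5462 0.1117 0.131 ]
[0.5188 0.1084 0.131 ]
[0.478  0.1042 0.131 ]
[0.5317 0.063  0.144 ]
[0.50992268 0.10876972 0.13      ]
```

```bash
python3 -m pendant '{"xyz":[[0.001,0,-0.02],[0.001,0,-0.02],[0,0,-0.008],[0,0,0]],"turn":[0,0,0,0]}'; python3 -c "
from h import *
st();jaw()"
```

```text
time_s: 50.22
tool_pos: [0.5148, 0.1082, 0.156]
tool_rot: [49.3, 88.0, 54.6]
force: [0.6, -0.2, 1.1]
grip_width: 0.0433
t 50.23 tcp [0.5148 0.1082 0.156 ] [49.3 88.  54.6] F [ 0.6 -0.2  1.1] w 0.0433 q [-31.   5.  18. 108.  -3.  67.  83.]
jaw 95.3 axis [ 0.02   0.029 -0.999]
```

```bash
python3 -m pendant '{"xyz":[[0,0,-0.016],[0,0,-0.016],[0,0,-0.012],[0,0,0]],"turn":[0,0,0,0]}'; python3 -c "
from h import *
st();jaw()"
```

```text
time_s: 50.72
tool_pos: [0.5151, 0.1083, 0.1098]
tool_rot: [48.2, 87.9, 53.6]
force: [0.5, -1.0, 0.1]
grip_width: 0.0436
t 50.73 tcp [0.5151 0.1083 0.1098] [48.2 87.9 53.6] F [ 0.5 -1.   0.1] w 0.0436 q [-31.   7.  18. 111.  -4.  61.  84.]
jaw 95.3 axis [ 0.022  0.029 -0.999]
```

```bash
python3 -m pendant '{"xyz":[[0,0,0],[0,0,0],[0,0,0],[0,0,0],[0,0,0]],"turn":[0,0,0,0,0]}' 0 20; python3 -c "
from h import *
st();jaw()"
```

```text
time_s: 51.35
tool_pos: [0.5159, 0.1093, 0.111]
tool_rot: [47.2, 87.8, 52.6]
force: [0.7, -0.7, -2.2]
grip_width: 0.0114
t 51.35 tcp [0.5159 0.1093 0.111 ] [47.2 87.8 52.6] F [ 0.7 -0.7 -2.2] w 0.0114 q [-31.   7.  18. 110.  -4.  61.  84.]
jaw 95.4 axis [ 0.024  0.031 -0.999]
```

The bar is gripped (11 mm opening). I'll lift along the arc.

```bash
python3 -m pendant '{"xyz":[[0,-0.001,0.007],[0,-0.001,0.007],[0,-0.001,0.007],[0,-0.002,0.007],[0,-0.002,0.007],[0,-0.003,0.007],[0,-0.003,0.007],[0,-0.003,0.007]],"turn":[0,0,0,0,0,0,0,0]}'; python3 -c "
from h import *
st();jaw();shot('side','s25',(240,130,390,260),5)"
```

```text
time_s: 52.35
tool_pos: [0.5174, 0.0951, 0.1695]
tool_rot: [45.7, 87.5, 51.1]
force: [5.1, 2.2, -8.7]
grip_width: 0.0111
t 52.35 tcp [0.5174 0.0951 0.1695] [45.7 87.5 51.1] F [ 5.1  2.2 -8.7] w 0.0111 q [-30.   4.  19. 107.  -3.  68.  85.]
jaw 95.5 axis [ 0.028  0.034 -0.999]
```

View pics/s25.png

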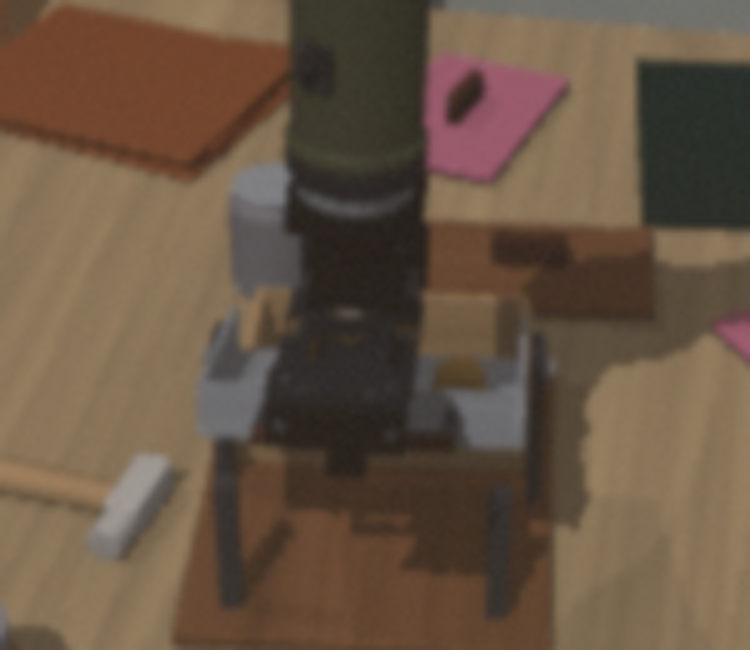

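```bash
python3 -m pendant '{"xyz":[[0,-0.003,0.007],[0,-0.003,0.007],[0,-0.004,0.007],[0.001,-0.004,0.007],[0,-0.004,0.007],[0.001,-0.005,0.006],[0,-0.005,0.006],[0.001,-0.005,0.006],[0,-0.005,0.006]],"turn":[0,0,0,0,0,0,0,0,0]}'; python3 -c "
from h import *
st();jaw()"
```

```text
time_s: 53.52
tool_pos: [0.5215, 0.0567, 0.2323]
tool_rot: [44.3, 87.2, 49.8]
force: [6.6, 2.3, -9.2]
grip_width: 0.0112
t 53.52 tcp [0.5215 0.0567 0.2323] [44.3 87.2 49.8] F [ 6.6  2.3 -9.2] w 0.0112 q [-28.   1.  21. 102.  -2.  75.  89.]
jaw 95.5 axis [ 0.031  0.037 -0.999]
```

```bash
python3 -m pendant '{"xyz":[[0,-0.005,0.005],[0.001,-0.005,0.005],[0,-0.006,0.005],[0.001,-0.006,0.004],[0,-0.006,0.004],[0.001,-0.006,0.004],[0,-0.005,0.003]],"turn":[0,0,0,0,0,0,0]}'; python3 -c "
from h import *
st();jaw();shot('side','s26',(240,130,390,260),5)"
```

```text
time_s: 54.4
tool_pos: [0.5256, 0.0186, 0.266]
tool_rot: [45.1, 86.9, 50.7]
force: [6.1, 4.1, -4.8]
grip_width: 0.0111
t 54.4 tcp [0.5256 0.0186 0.266 ] [45.1 86.9 50.7] F [ 6.1  4.1 -4.8] w 0.0111 q [-26.  -0.  23.  99.  -2.  79.  93.]
jaw 95.7 axis [ 0.035  0.042 -0.999]
```

View pics/s26.png

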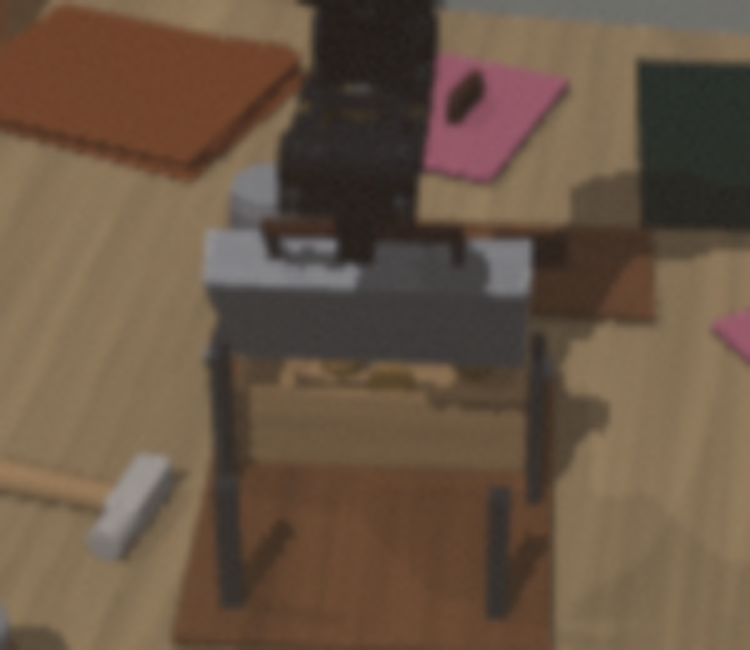

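```bash
python3 -m pendant '{"xyz":[[0,-0.005,0.003],[0.001,-0.005,0.003],[0,-0.005,0.002],[0.001,-0.005,0.002],[0,-0.002,0.001]],"turn":[0,0,0,0,0]}'; python3 -c "
from h import *
st();jaw()
read_camera('side');read_camera('top')
for c in ('side','top'):
  for nm in ('pan_handle','pan_floor','pan_hinge'):
    for d in pinpoint(c,nm)[:1]:
        w=c2w(c,d['at']); print(c,nm,round(d['score'],2),w.round(3),pix(c,w).round(0))"
```

```text
time_s: 55.08
tool_pos: [0.528, -0.0025, 0.2788]
tool_rot: [46.5, 86.7, 52.2]
force: [4.4, 4.5, -6.8]
grip_width: 0.011
t 55.08 tcp [ 0.528  -0.0025  0.2788] [46.5 86.7 52.2] F [ 4.4  4.5 -6.8] w 0.011 q [-25.  -0.  24.  98.  -3.  80.  95.]
jaw 95.8 axis [ 0.036  0.046 -0.998]
side pan_handle 0.74 [ 0.525 -0.007  0.291] [313. 168.]
side pan_floor 0.97 [ 0.528 -0.055  0.174] [315. 192.]
side pan_hinge 0.56 [ 0.532 -0.097  0.109] [316. 202.]
top pan_floor 0.65 [ 0.532 -0.055  0.176] [297. 179.]
top pan_hinge 0.55 [ 0.534 -0.093  0.112] [312. 181.]
```

```bash
python3 -m pendant '{"xyz":[[0,-0.005,0.002],[0.001,-0.005,0.002],[0,-0.004,0.001]],"turn":[0,0,0]}'; python3 -c "
from h import *
st();jaw()
shot('side','s27',(240,130,390,260),5);shot('top','t27',(230,120,390,240),5)
for c in ('side','top'):
  for nm in ('pan_handle','pan_floor','pan_hinge','foot_a'):
    for d in pinpoint(c,nm)[:6 if nm=='foot_a' else 1]:
        w=c2w(c,d['at']); print(c,nm,round(d['score'],2),w.round(3),pix(c,w).round(0))"
```

```text
time_s: 55.85
tool_pos: [0.5292, -0.0133, 0.284]
tool_rot: [48.5, 86.5, 54.4]
force: [4.5, 5.7, -3.0]
grip_width: 0.0116
t 55.85 tcp [ 0.5292 -0.0133  0.284 ] [48.5 86.5 54.4] F [ 4.5  5.7 -3. ] w 0.0116 q [-24.   0.  25.  97.  -3.  81.  97.]
jaw 96.0 axis [ 0.036  0.05  -0.998]
side pan_handle 0.88 [ 0.524 -0.019  0.292] [314. 166.]
side pan_floor 0.72 [ 0.528 -0.058  0.177] [315. 191.]
side pan_hinge 0.6 [ 0.533 -0.097  0.113] [316. 201.]
side foot_a 0.64 [0.445 0.246 0.002] [325. 304.]
side foot_a 0.64 [ 0.533  0.377 -0.001] [284. 338.]
side foot_a 0.56 [ 0.439  0.388 -0.003] [318. 348.]
side foot_a 0.52 [ 0.54  -0.169  0.016] [318. 211.]
side foot_a 0.45 [ 0.581 -0.21   0.028] [309. 201.]
side foot_a 0.43 [0.603 0.322 0.   ] [263. 318.]
top pan_floor 0.82 [ 0.533 -0.059  0.176] [299. 179.]
top pan_hinge 0.88 [ 0.534 -0.098  0.113] [314. 181.]
top foot_a 0.65 [ 0.539 -0.179  0.037] [342. 182.]
top foot_a 0.64 [ 0.535  0.376 -0.   ] [158. 182.]
top foot_a 0.59 [ 0.441  0.243 -0.004] [201. 214.]
top foot_a 0.56 [0.597 0.32  0.003] [177. 162.]
top foot_a 0.56 [0.439 0.392 0.002] [151. 214.]
top foot_a 0.53 [ 0.487 -0.22   0.03 ] [356. 200.]
```

View pics/s27.png

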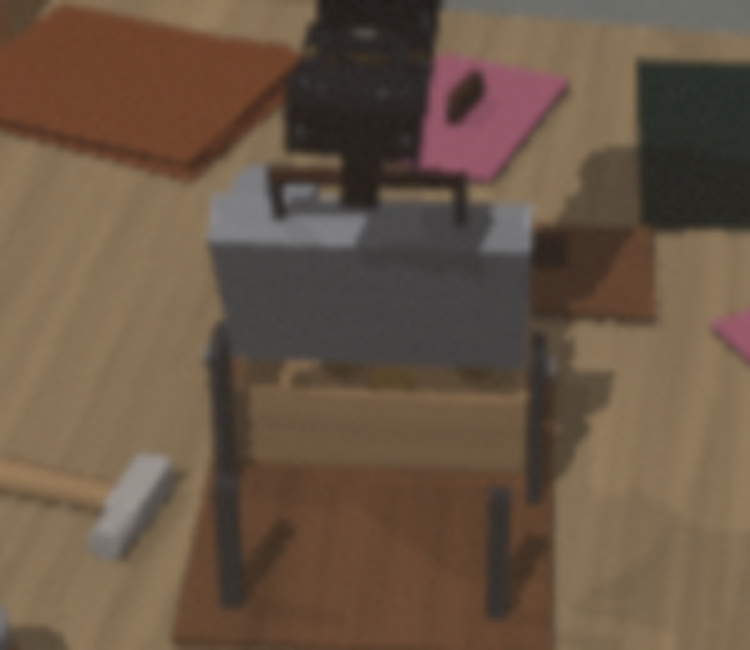

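View pics/t27.png

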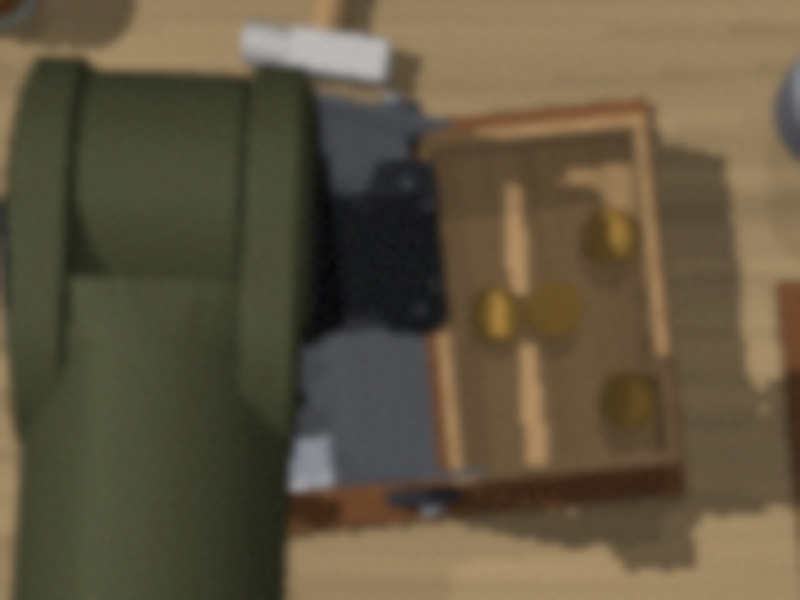

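All four feet lie in the box, at top crop (610,237), (497,313), (553,307) and (630,398). I'll refine the angle estimate from the picture.

```bash
python3 -c "
from h import *
def S(x,y,z,H=(.5328,-.0955),yaw=5.5):
    c,s=np.cos(np.radians(yaw)),np.sin(np.radians(yaw)); return np.array([H[0]+c*x-s*y,H[1]+s*x+c*y,z])
def P(x,y,z,th):
    t=np.radians(th); return S(x,y*np.cos(t)-z*np.sin(t),.110+y*np.sin(t)+z*np.cos(t))
off=np.array([240,130])
print('level bar', pix('side',P(0,.202,.020,0)).round(1), pix('top',P(0,.202,.02,0)).round(1))
for th in (54,56,58,60,62,64,66):
    f=lambda *a:((pix('side',P(*a,th))-off)*5).round(0)
    print(th,'bar',f(-.059,.202,.02),f(.059,.202,.02),'walltop',f(-.094,.152,.034),f(.094,.152,.034),'wallbot',f(-.094,.153,.0),f(.094,.153,0))
"
```

```text
level bar [310.  235.2] [239.1 187. ]
54 bar [464. 216.] [263. 208.] walltop [524. 229.] [216. 216.] wallbot [522. 281.] [211. 267.]
56 bar [465. 205.] [264. 197.] walltop [525. 222.] [217. 209.] wallbot [522. 272.] [212. 259.]
58 bar [465. 195.] [265. 187.] walltop [525. 215.] [218. 202.] wallbot [523. 264.] [212. 251.]
60 bar [466. 185.] [266. 177.] walltop [525. 208.] [219. 195.] wallbot [523. 256.] [213. 243.]
62 bar [467. 175.] [267. 167.] walltop [526. 201.] [220. 189.] wallbot [523. 249.] [214. 236.]
64 bar [467. 166.] [269. 158.] walltop [526. 195.] [221. 183.] wallbot [524. 241.] [215. 228.]
66 bar [468. 157.] [270. 149.] walltop [526. 189.] [223. 177.] wallbot [524. 234.] [216. 221.]
```

Bar and wall edges match 60–61°. I'll add about 1° of margin and hold.

```bash
python3 -m pendant '{"xyz":[[0,-0.004,0.001],[0,-0.001,0],[0,0,0],[0,0,0],[0,0,0],[0,0,0]],"turn":[0,0,0,0,0,0]}'; python3 -c "
from h import *
st()
shot('side','s28',(240,130,390,260),5)"; python3 -m pendant '{"xyz":[[0,0,0],[0,0,0],[0,0,0],[0,0,0],[0,0,0],[0,0,0],[0,0,0]],"turn":[0,0,0,0,0,0,0]}';  python3 -c "
from h import *
st();jaw()
shot('side','s29',(240,130,390,260),5)"
```

```text
time_s: 57.1
tool_pos: [0.5296, -0.0169, 0.2856]
tool_rot: [48.3, 86.3, 54.3]
force: [2.2, 4.0, -3.9]
grip_width: 0.0111
t 57.1 tcp [ 0.5296 -0.0169  0.2856] [48.3 86.3 54.3] F [ 2.2  4.  -3.9] w 0.0111 q [-24.   0.  25.  97.  -3.  81.  98.]
time_s: 58.02
tool_pos: [0.5296, -0.0169, 0.2856]
tool_rot: [48.3, 86.3, 54.3]
force: [3.3, 3.5, -4.1]
grip_width: 0.0109
t 58.02 tcp [ 0.5296 -0.0169  0.2856] [48.3 86.3 54.3] F [ 3.3  3.5 -4.1] w 0.0109 q [-24.   0.  25.  97.  -3.  81.  98.]
jaw 96.0 axis [ 0.037  0.052 -0.998]
```

View pics/s29.png

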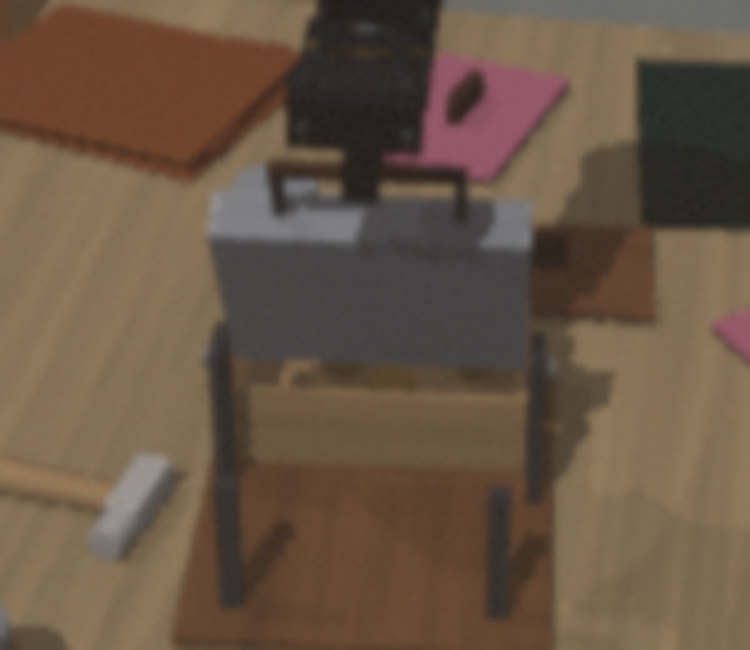

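The bar is at crop (270,167)–(467,175), which fits about 62°, and it was held for more than a second. Lowering now.

```bash
python3 -m pendant '{"xyz":[[0,0.006,-0.002],[-0.001,0.007,-0.003],[0,0.007,-0.003],[-0.001,0.007,-0.004],[-0.001,0.007,-0.004],[0,0.006,-0.005],[-0.001,0.006,-0.005],[-0.001,0.006,-0.005]],"turn":[0,0,0,0,0,0,0,0]}'; python3 -c "
from h import *
st();jaw()"
```

```text
time_s: 59.08
tool_pos: [0.5245, 0.032, 0.2566]
tool_rot: [41.5, 86.5, 47.2]
force: [2.7, -4.0, 2.1]
grip_width: 0.0115
t 59.08 tcp [0.5245 0.032  0.2566] [41.5 86.5 47.2] F [ 2.7 -4.   2.1] w 0.0115 q [-27.  -0.  22. 101.  -2.  77.  92.]
jaw 95.8 axis [ 0.041  0.044 -0.998]
```

```bash
python3 -m pendant '{"xyz":[[-0.001,0.007,-0.005],[0,0.006,-0.006],[-0.001,0.006,-0.006],[0,0.006,-0.006],[-0.001,0.005,-0.006],[0,0.005,-0.007],[-0.001,0.005,-0.007],[0,0.004,-0.007],[0,0.004,-0.007]],"turn":[0,0,0,0,0,0,0,0,0]}'; python3 -c "
from h import *
st();jaw()"
```

```text
time_s: 60.2
tool_pos: [0.519, 0.084, 0.1948]
tool_rot: [43.6, 86.6, 49.3]
force: [-0.1, -2.9, 3.2]
grip_width: 0.0113
t 60.2 tcp [0.519  0.084  0.1948] [43.6 86.6 49.3] F [-0.1 -2.9  3.2] w 0.0113 q [-30.   2.  19. 106.  -3.  70.  87.]
jaw 95.8 axis [ 0.038  0.044 -0.998]
```

```bash
python3 -m pendant '{"xyz":[[0,0.004,-0.008],[0,0.004,-0.008],[-0.001,0.003,-0.008],[0,0.003,-0.008],[0,0.003,-0.009],[-0.001,0.002,-0.009],[0,0.002,-0.009],[0,0.001,-0.009]],"turn":[0,0,0,0,0,0,0,0]}'; python3 -c "
from h import *
st();jaw();shot('side','s30',(240,130,390,260),5)
for c in ('side',):
  for nm in ('pan_handle','pan_floor','pan_hinge'):
    for d in pinpoint(c,nm)[:1]:
        w=c2w(c,d['at']); print(c,nm,round(d['score'],2),w.round(3),pix(c,w).round(0))"
```

```text
time_s: 61.2
tool_pos: [0.5164, 0.1083, 0.1218]
tool_rot: [44.8, 86.6, 50.6]
force: [0.1, -1.1, 3.3]
grip_width: 0.0113
t 61.2 tcp [0.5164 0.1083 0.1218] [44.8 86.6 50.6] F [ 0.1 -1.1  3.3] w 0.0113 q [-31.   6.  18. 111.  -4.  61.  85.]
jaw 95.8 axis [ 0.037  0.045 -0.998]
side pan_handle 0.57 [0.515 0.106 0.137] [309. 233.]
side pan_floor 0.67 [ 0.541 -0.17   0.015] [317. 211.]
side pan_hinge 0.76 [ 0.533 -0.097  0.111] [316. 201.]
```

Another ~8 mm, down to the stop.

```bash
python3 -m pendant '{"xyz":[[0,0,-0.006],[0,0,-0.005],[0,0,-0.004],[0,0,-0.004]],"turn":[0,0,0,0]}'; python3 -c "
from h import *
st();jaw()
read_camera('side')
for d in pinpoint('side','pan_handle')[:1]:
        w=c2w('side',d['at']); print(round(d['score'],2),w.round(3),pix('side',w).round(0))"
```

```text
time_s: 61.9
tool_pos: [0.5173, 0.1098, 0.11]
tool_rot: [46.8, 86.4, 52.6]
force: [-9.6, -3.3, 24.6]
grip_width: 0.0111
t 61.9 tcp [0.5173 0.1098 0.11  ] [46.8 86.4 52.6] F [-9.6 -3.3 24.6] w 0.0111 q [-30.   7.  18. 111.  -5.  60.  86.]
jaw 95.8 axis [ 0.038  0.05  -0.998]
0.81 [0.512 0.108 0.128] [310. 236.]
```

```bash
python3 -m pendant '{"xyz":[[0,0,0],[0,0,0],[0,0,0]],"turn":[0,0,0]}' 0.5; python3 -c "
from h import *
st()"; python3 -m pendant '{"xyz":[[0,0,0.015],[0,0,0.03],[0,0,0.04],[0,0,0.05],[0,-0.02,0.04],[0,-0.04,0.02],[-0.005,-0.05,0],[-0.005,-0.05,0],[-0.005,-0.05,0],[-0.005,-0.05,0]],"turn":[0,0,0,0,0,0,0,0,0,0]}' ; python3 -c "
from h import *
st();jaw();shot('top','t31');shot('side','s31',(220,120,400,270),4)
for c in ('side','top'):
  for nm in ('pan_handle','pan_floor','lid','foot_a','jar','tin','mallet'):
    for d in pinpoint(c,nm)[:8 if nm=='foot_a' else 3]:
      if d['score']>.3:
        w=c2w(c,d['at']); print(c,nm,round(d['score'],2),w.round(3),pix(c,w).round(0))"
```

```text
time_s: 62.38
tool_pos: [0.5167, 0.1095, 0.1101]
tool_rot: [47.5, 86.4, 53.3]
force: [0.5, 0.9, -0.8]
grip_width: 0.0335
t 62.38 tcp [0.5167 0.1095 0.1101] [47.5 86.4 53.3] F [ 0.5  0.9 -0.8] w 0.0335 q [-30.   7.  18. 111.  -5.  60.  86.]
time_s: 63.62
tool_pos: [0.494, -0.1539, 0.3182]
tool_rot: [43.7, 86.2, 50.0]
force: [0.7, 0.1, -0.2]
grip_width: 0.0438
t 63.62 tcp [ 0.494  -0.1539  0.3182] [43.7 86.2 50. ] F [ 0.7  0.1 -0.2] w 0.0438 q [-18.  -2.  34.  95.  -2.  85. 113.]
jaw 96.4 axis [ 0.043  0.051 -0.998]
side pan_handle 0.64 [0.514 0.105 0.128] [310. 235.]
side pan_floor 0.67 [ 0.524 -0.018  0.111] [314. 215.]
side lid 0.92 [ 0.465 -0.378  0.006] [346. 184.]
side lid 0.58 [ 0.201 -0.333 -0.   ] [412. 198.]
side lid 0.4 [ 0.541 -0.169  0.017] [318. 211.]
side foot_a 0.84 [ 0.435  0.387 -0.002] [320. 347.]
side foot_a 0.6 [ 0.487 -0.221  0.029] [334. 201.]
side foot_a 0.54 [ 0.531  0.381 -0.002] [284. 340.]
side foot_a 0.4 [ 0.444  0.246 -0.001] [325. 305.]
side foot_a 0.38 [ 0.579 -0.21   0.03 ] [309. 201.]
side jar 0.95 [ 0.738  0.166 -0.   ] [235. 273.]
side tin 0.8 [ 0.663 -0.339  0.004] [295. 185.]
side mallet 0.87 [ 0.788 -0.045  0.002] [241. 228.]
top pan_handle 0.87 [0.516 0.109 0.129] [238. 186.]
top pan_handle 0.58 [ 0.531 -0.095  0.003] [314. 185.]
top pan_floor 0.61 [ 0.531 -0.02   0.114] [286. 182.]
top lid 0.95 [ 0.559 -0.622  0.001] [489. 178.]
top lid 0.72 [ 0.204 -0.333 -0.002] [393. 296.]
top lid 0.59 [ 0.463 -0.382 -0.001] [409. 209.]
top foot_a 0.77 [ 0.437  0.391 -0.002] [152. 215.]
top foot_a 0.66 [0.533 0.376 0.001] [158. 183.]
top foot_a 0.47 [0.441 0.245 0.001] [200. 214.]
top foot_a 0.43 [0.597 0.321 0.001] [176. 162.]
top jar 0.63 [ 0.738  0.164 -0.001] [230. 117.]
top mallet 0.73 [ 0.793 -0.051  0.002] [300.  99.]
```

View pics/t31.png

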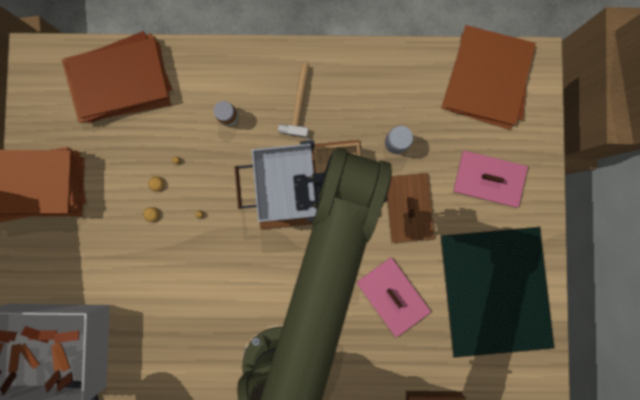

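View pics/s31.png

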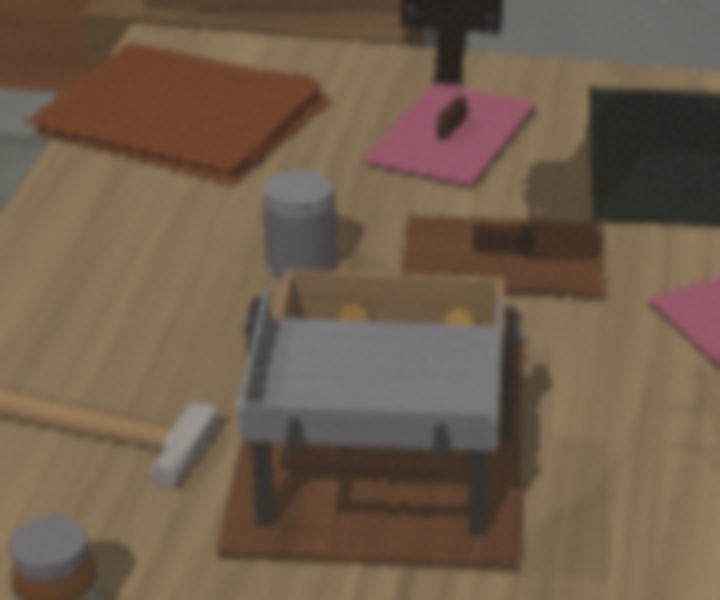

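The pan is level and empty, and nothing else has moved. The tool has drifted to a 3.8° tilt. Before picking up the lid I'll turn so that the hold drift cancels it.

```bash
python3 -m pendant '{"xyz":[[0,0,0],[0,0,0],[0,0,0],[0,0,0],[0,0,0],[0,0,0],[0,0,0],[0,0,0]],"turn":[-0.18,-0.18,-0.18,-0.18,-0.18,-0.18,-0.18,-0.18]}' && python3 -m pendant '{"xyz":[[0,0,0],[0,0,0],[0,0,0],[0,0,0],[0,0,0],[0,0,0],[0,0,0],[0,0,0]],"turn":[-0.18,-0.18,-0.18,-0.18,-0.18,-0.18,-0.18,-0.18]}' ; python3 -c "
from h import *
st();jaw()"
```

```text
time_s: 65.42
tool_pos: [0.4941, -0.1525, 0.3172]
tool_rot: [45.1, 86.3, -33.9]
force: [-0.8, 0.3, -0.2]
grip_width: 0.0435
time_s: 66.42
tool_pos: [0.494, -0.1519, 0.3171]
tool_rot: [45.1, 86.3, -119.2]
force: [-0.5, 0.2, -0.2]
grip_width: 0.0434
t 66.42 tcp [ 0.494  -0.1519  0.3171] [  45.1   86.3 -119.2] F [-0.5  0.2 -0.2] w 0.0434 q [-15.   0.  27.  93.   3.  87. -63.]
jaw -74.2 axis [-0.032 -0.057 -0.998]
```

```bash
python3 -m pendant '{"xyz":[[0,0,0],[0,0,0],[0,0,0],[0,0,0],[0,0,0],[0,0,0],[0,0,0]],"turn":[-0.18,-0.18,-0.18,-0.18,-0.18,-0.18,0]}' ; python3 -c "
from h import *
st();jaw()"; python3 -m pendant '{"xyz":[[0,0,0],[0,0,0],[0,0,0],[0,0,0],[0,0,0],[0,0,0],[0,0,0],[0,0,0],[0,0,0],[0,0,0]],"turn":[0,0,0,0,0,0,0,0,0,0]}' ; python3 -c "
from h import *
st();jaw()"; python3 -m pendant '{"xyz":[[0,0,0],[0,0,0],[0,0,0],[0,0,0],[0,0,0],[0,0,0],[0,0,0],[0,0,0],[0,0,0],[0,0,0]],"turn":[0,0,0,0,0,0,0,0,0,0]}' ; python3 -c "
from h import *
st();jaw()"
```

```text
time_s: 67.3
tool_pos: [0.4943, -0.1517, 0.3166]
tool_rot: [45.0, 86.2, 176.9]
force: [-0.4, 0.0, -0.0]
grip_width: 0.0432
t 67.3 tcp [ 0.4943 -0.1517  0.3166] [ 45.   86.2 176.9] F [-0.4  0.  -0. ] w 0.0432 q [ -14.    3.   29.   91.   -1.   90. -123.]
jaw -138.1 axis [-0.066  0.004 -0.998]
time_s: 68.55
tool_pos: [0.4944, -0.1512, 0.3166]
tool_rot: [44.8, 86.2, 177.1]
force: [0.3, -0.1, -0.3]
grip_width: 0.0435
t 68.55 tcp [ 0.4944 -0.1512  0.3166] [ 44.8  86.2 177.1] F [ 0.3 -0.1 -0.3] w 0.0435 q [ -14.    3.   29.   91.   -1.   90. -123.]
jaw -137.6 axis [-0.066  0.003 -0.998]
time_s: 69.8
tool_pos: [0.4944, -0.1512, 0.3166]
tool_rot: [44.8, 86.2, 177.1]
force: [-0.2, -0.5, -0.9]
grip_width: 0.044
t 69.8 tcp [ 0.4944 -0.1512  0.3166] [ 44.8  86.2 177.1] F [-0.2 -0.5 -0.9] w 0.044 q [ -14.    3.   29.   91.   -1.   90. -123.]
jaw -137.6 axis [-0.066  0.003 -0.998]
```

```bash
python3 -m pendant '{"xyz":[[0,0,-0.02],[0,0,-0.04],[0,0,-0.04],[0,0,-0.02],[0,0,0]],"turn":[0,0,0,0,0]}' ; python3 -c "
from h import *
st();jaw()"; python3 -m pendant '{"xyz":[[0,0,0.02],[0,0,0.04],[0,0,0.04],[0,0,0.02],[0,0,0]],"turn":[0,0,0,0,0]}' ; python3 -c "
from h import *
st();jaw()"
```

```text
time_s: 70.42
tool_pos: [0.4946, -0.1512, 0.1941]
tool_rot: [44.9, 86.4, 177.2]
force: [-0.1, 0.3, 0.7]
grip_width: 0.0434
t 70.42 tcp [ 0.4946 -0.1512  0.1941] [ 44.9  86.4 177.2] F [-0.1  0.3  0.7] w 0.0434 q [ -14.    6.   29.  102.   -2.   76. -122.]
jaw -137.6 axis [-0.063  0.003 -0.998]
time_s: 71.05
tool_pos: [0.4956, -0.1518, 0.3232]
tool_rot: [45.6, 86.7, 177.9]
force: [-0.5, 0.1, -0.7]
grip_width: 0.0434
t 71.05 tcp [ 0.4956 -0.1518  0.3232] [ 45.6  86.7 177.9] F [-0.5  0.1 -0.7] w 0.0434 q [ -14.    3.   29.   91.   -1.   90. -123.]
jaw -137.7 axis [-0.057  0.002 -0.998]
```

```bash
python3 -m pendant '{"xyz":[[0,0,-0.02],[0,0,-0.04],[0,0,-0.04],[0,0,-0.02],[0,0,0],[0,0,0.02],[0,0,0.04],[0,0,0.03],[0,0,0.02],[0,0,0]],"turn":[0,0,0,0,0,0,0,0,0,0]}' ; python3 -m pendant '{"xyz":[[0,0,-0.02],[0,0,-0.04],[0,0,-0.04],[0,0,-0.02],[0,0,0],[0,0,0.02],[0,0,0.04],[0,0,0.03],[0,0,0.02],[0,0,0]],"turn":[0,0,0,0,0,0,0,0,0,0]}'; python3 -c "
from h import *
st();jaw()";python3 -m pendant '{"xyz":[[0,0,-0.02],[0,0,-0.04],[0,0,-0.04],[0,0,-0.02],[0,0,0],[0,0,0.02],[0,0,0.04],[0,0,0.03],[0,0,0.02],[0,0,0]],"turn":[0,0,0,0,0,0,0,0,0,0]}' ; python3 -m pendant '{"xyz":[[0,0,-0.02],[0,0,-0.04],[0,0,-0.04],[0,0,-0.02],[0,0,0],[0,0,0.02],[0,0,0.04],[0,0,0.03],[0,0,0.02],[0,0,0]],"turn":[0,0,0,0,0,0,0,0,0,0]}'; python3 -c "
from h import *
st();jaw()"
```

```text
time_s: 72.3
tool_pos: [0.4946, -0.1522, 0.3157]
tool_rot: [46.1, 87.0, 178.3]
force: [0.0, 0.6, -0.1]
grip_width: 0.0435
time_s: 73.55
tool_pos: [0.493, -0.1524, 0.307]
tool_rot: [46.4, 87.1, 178.6]
force: [-0.5, -0.4, -0.4]
grip_width: 0.044
t 73.55 tcp [ 0.493  -0.1524  0.307 ] [ 46.4  87.1 178.6] F [-0.5 -0.4 -0.4] w 0.044 q [ -14.    2.   29.   93.   -0.   88. -123.]
jaw -137.8 axis [-0.05   0.001 -0.999]
time_s: 74.8
tool_pos: [0.4912, -0.1526, 0.2982]
tool_rot: [46.6, 87.3, 178.7]
force: [0.8, -0.0, -0.2]
grip_width: 0.0434
time_s: 76.05
tool_pos: [0.4894, -0.1528, 0.2892]
tool_rot: [46.9, 87.4, 178.9]
force: [-0.4, -0.6, -0.4]
grip_width: 0.0436
t 76.05 tcp [ 0.4894 -0.1528  0.2892] [ 46.9  87.4 178.9] F [-0.4 -0.6 -0.4] w 0.0436 q [ -15.    2.   29.   95.   -0.   86. -123.]
jaw -137.9 axis [-0.045  0.001 -0.999]
```

```bash
python3 -m pendant '{"xyz":[[0,0,0],[0,0,0],[0,0,0],[0,0,0],[0,0,0],[0,0,0],[0,0,0],[0,0,0],[0,0,0],[0,0,0]],"turn":[0.177,0.177,0.177,0.177,0.177,0.177,0.177,0.177,0.177,0.177]}' && python3 -m pendant '{"xyz":[[-0.002,-0.02,0],[-0.002,-0.03,0],[-0.002,-0.03,0],[-0.002,-0.03,0],[-0.002,-0.03,0],[-0.002,-0.03,0],[-0.002,-0.03,0],[-0.002,-0.02,0],[0,0,0],[0,0,0]],"turn":[0.177,0.177,0.177,0.177,0.177,0.177,0.177,0.177,0.177,0.177]}' ; python3 -c "
from h import *
st();jaw()"
```

```text
time_s: 77.3
tool_pos: [0.4856, -0.1523, 0.2813]
tool_rot: [36.3, 87.2, -86.9]
force: [0.4, 0.0, -0.1]
grip_width: 0.0434
time_s: 78.55
tool_pos: [0.4641, -0.3767, 0.272]
tool_rot: [34.5, 87.8, 16.3]
force: [-0.1, 0.3, -0.1]
grip_width: 0.0437
t 78.55 tcp [ 0.4641 -0.3767  0.272 ] [34.5 87.8 16.3] F [-0.1  0.3 -0.1] w 0.0437 q [  5.  11.  38.  89.  -9.  81. 115.]
jaw 71.8 axis [ 0.037  0.011 -0.999]
```

```bash
python3 -m pendant '{"xyz":[[0,0,0],[0,0,0],[0,0,-0.04],[0,0,-0.05],[0,0,-0.05],[0,0,-0.02],[0,0,0]],"turn":[0.104,0.104,0.104,0.104,0,0,0]}'; python3 -c "
from h import *
st();jaw()"; python3 -m pendant '{"xyz":[[0,0,0.05],[0,0,0.05],[0,0,0],[0,0,-0.05],[0,0,-0.05],[0,0,0]],"turn":[0,0,0,0,0,0]}'; python3 -c "
from h import *
st();jaw()"
```

```text
time_s: 79.42
tool_pos: [0.4605, -0.3752, 0.1021]
tool_rot: [43.1, 87.9, 49.4]
force: [0.3, 0.5, -0.1]
grip_width: 0.0435
t 79.42 tcp [ 0.4605 -0.3752  0.1021] [43.1 87.9 49.4] F [ 0.3  0.5 -0.1] w 0.0435 q [  9.  19.  34. 101. -14.  64. 144.]
jaw 96.4 axis [ 0.024  0.028 -0.999]
time_s: 80.18
tool_pos: [0.4613, -0.376, 0.1071]
tool_rot: [33.3, 87.8, 39.7]
force: [0.6, 0.8, 0.0]
grip_width: 0.0432
t 80.17 tcp [ 0.4613 -0.376   0.1071] [33.3 87.8 39.7] F [0.6 0.8 0. ] w 0.0432 q [  9.  18.  34. 101. -14.  64. 144.]
jaw 96.4 axis [ 0.029  0.024 -0.999]
```

```bash
python3 -m pendant '{"xyz":[[0,0,0.05],[0,0,0.05],[0,0,0],[0,0,-0.05],[0,0,-0.05],[0,0,0],[0,0,0.05],[0,0,0.05],[0,0,-0.05],[0,0,-0.05]],"turn":[0,0,0,0,0,0,0,0,0,0]}'; python3 -m pendant '{"xyz":[[0,0,0.05],[0,0,0.05],[0,0,0],[0,0,-0.05],[0,0,-0.05],[0,0,0],[0,0,0.05],[0,0,0.05],[0,0,-0.05],[0,0,-0.05]],"turn":[0,0,0,0,0,0,0,0,0,0]}'; python3 -c "
from h import *
st();jaw()"
```

```text
time_s: 81.42
tool_pos: [0.4696, -0.3847, 0.1365]
tool_rot: [-1.4, 86.6, 4.8]
force: [0.1, 0.1, -0.6]
grip_width: 0.0436
time_s: 82.68
tool_pos: [0.4745, -0.3914, 0.1644]
tool_rot: [-13.4, 85.1, -7.3]
force: [1.3, -0.0, -0.4]
grip_width: 0.0437
t 82.67 tcp [ 0.4745 -0.3914  0.1644] [-13.4  85.1  -7.3] F [ 1.3 -0.  -0.4] w 0.0437 q [  8.  15.  36.  98. -12.  67. 143.]
jaw 96.0 axis [ 0.084 -0.011 -0.996]
```

```bash
python3 -m pendant '{"xyz":[[-0.002,0.004,-0.02],[-0.002,0.004,-0.03],[-0.001,0.003,-0.03],[0,0,-0.02],[0,0,-0.01],[0,0,0],[0,0,0]],"turn":[0,0,0,0,0,0,0]}'; python3 -c "
from h import *
st();jaw();shot('side','s32',(290,120,440,250),5)"
```

```text
time_s: 83.55
tool_pos: [0.4758, -0.3858, 0.0653]
tool_rot: [-17.3, 84.2, -11.2]
force: [-0.6, -0.7, 0.1]
grip_width: 0.0435
t 83.55 tcp [ 0.4758 -0.3858  0.0653] [-17.3  84.2 -11.2] F [-0.6 -0.7  0.1] w 0.0435 q [ 10.  20.  34. 105. -17.  55. 146.]
jaw 96.0 axis [ 0.099 -0.019 -0.995]
```

View pics/s32.png

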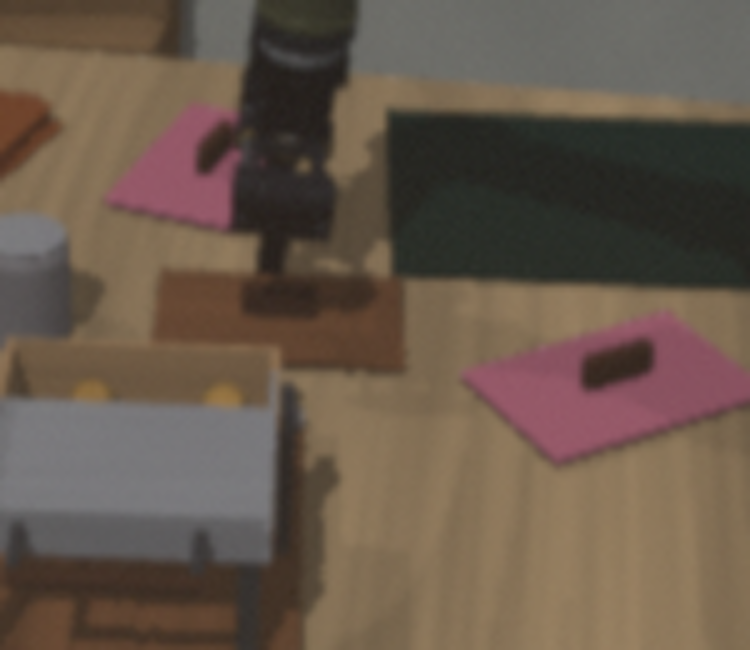

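```bash
python3 -m pendant '{"xyz":[[-0.003,0.003,-0.012],[-0.003,0.003,-0.012],[-0.001,0,-0.01],[0,0,-0.006],[0,0,0]],"turn":[0,0,0,0,0]}'; python3 -c "
from h import *
st();jaw()"
```

```text
time_s: 84.22
tool_pos: [0.468, -0.379, 0.0226]
tool_rot: [-17.0, 84.2, -11.0]
force: [-0.4, -0.1, 0.7]
grip_width: 0.0439
t 84.22 tcp [ 0.468  -0.379   0.0226] [-17.   84.2 -11. ] F [-0.4 -0.1  0.7] w 0.0439 q [ 11.  22.  32. 108. -19.  50. 148.]
jaw 96.0 axis [ 0.098 -0.019 -0.995]
```

```bash
python3 -m pendant '{"xyz":[[0,0,0],[0,0,0],[0,0,0],[0,0,0],[0,0,0]],"turn":[0,0,0,0,0]}' 0 35; python3 -c "
from h import *
st();jaw()"
```

```text
time_s: 84.85
tool_pos: [0.4688, -0.3796, 0.0239]
tool_rot: [-17.0, 84.2, -11.0]
force: [-1.9, 0.0, 1.6]
grip_width: 0.0138
t 84.85 tcp [ 0.4688 -0.3796  0.0239] [-17.   84.2 -11. ] F [-1.9  0.   1.6] w 0.0138 q [ 11.  22.  32. 108. -19.  50. 148.]
jaw 96.0 axis [ 0.1   -0.019 -0.995]
```

```bash
python3 -m pendant '{"xyz":[[0,0,0.01],[0,0,0.02],[0,0,0.03],[0,0,0.04],[0,0,0.04],[0,0,0.02],[0,0,0]],"turn":[0,0,0,0,0,0,0]}'; python3 -c "
from h import *
st();jaw();shot('side','s33',(260,90,410,220),5)"
```

```text
time_s: 85.72
tool_pos: [0.467, -0.38, 0.1945]
tool_rot: [-18.1, 84.0, -12.1]
force: [0.9, -0.1, -2.6]
grip_width: 0.0137
t 85.72 tcp [ 0.467  -0.38    0.1945] [-18.1  84.  -12.1] F [ 0.9 -0.1 -2.6] w 0.0137 q [  6.  10.  36.  99. -10.  68. 141.]
jaw 95.9 axis [ 0.102 -0.022 -0.995]
```

View pics/s33.png

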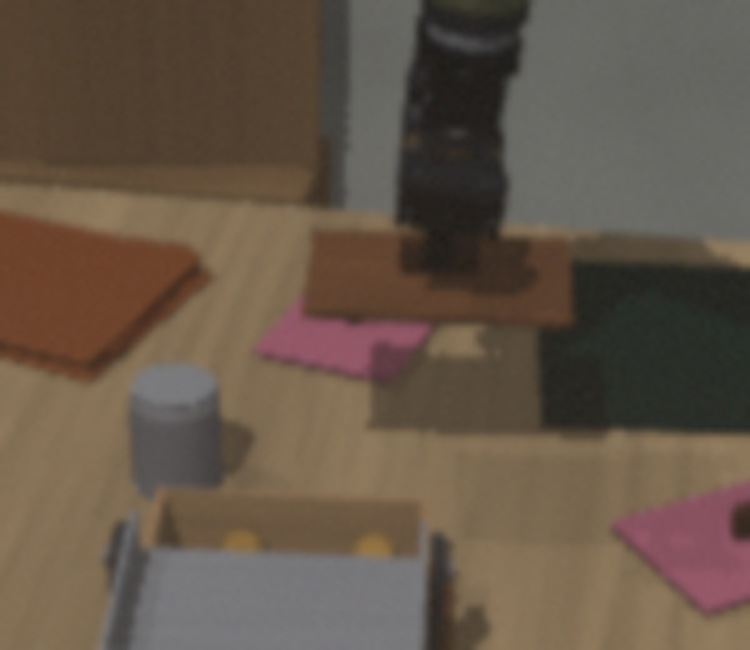

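```bash
python3 -m pendant '{"xyz":[[0.006,0.016,0],[0.01,0.026,0],[0.01,0.028,0],[0.011,0.028,0],[0.011,0.028,0],[0.011,0.028,0],[0.01,0.026,0],[0.006,0.016,0],[0,0,0],[0,0,0]],"turn":[0,0,0,0,0,0,0,0,0,0]}'; python3 -c "
from h import *
st();jaw()"
```

```text
time_s: 87.02
tool_pos: [0.5336, -0.1773, 0.1811]
tool_rot: [-18.5, 85.3, -12.9]
force: [-0.4, 0.1, -1.5]
grip_width: 0.0137
t 87.03 tcp [ 0.5336 -0.1773  0.1811] [-18.5  85.3 -12.9] F [-0.4  0.1 -1.5] w 0.0137 q [ -9.   6.  27. 104.  -3.  66. 114.]
jaw 95.6 axis [ 0.079 -0.018 -0.997]
```

```bash
python3 -m pendant '{"xyz":[[0.005,0.003,-0.01],[0.005,0.003,-0.02],[0.001,0.001,-0.02],[0,0,-0.01],[0,0,0],[0,0,0]],"turn":[0,0,0,0,0,0]}'; python3 -c "
from h import *
st();jaw();shot('side','s34',(250,110,390,230),5);shot('top','t34',(280,100,420,250),4)"
```

```text
time_s: 87.78
tool_pos: [0.5442, -0.1753, 0.1183]
tool_rot: [-19.6, 85.3, -14.5]
force: [0.2, 0.6, -1.1]
grip_width: 0.0139
t 87.78 tcp [ 0.5442 -0.1753  0.1183] [-19.6  85.3 -14.5] F [ 0.2  0.6 -1.1] w 0.0139 q [ -9.  10.  27. 107.  -5.  59. 115.]
jaw 95.1 axis [ 0.08  -0.021 -0.997]
```

View pics/s34.png

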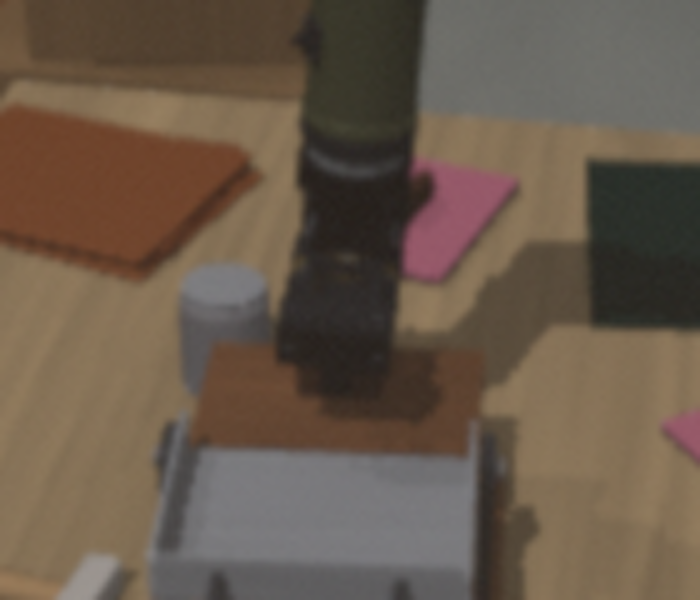

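View pics/t34.png

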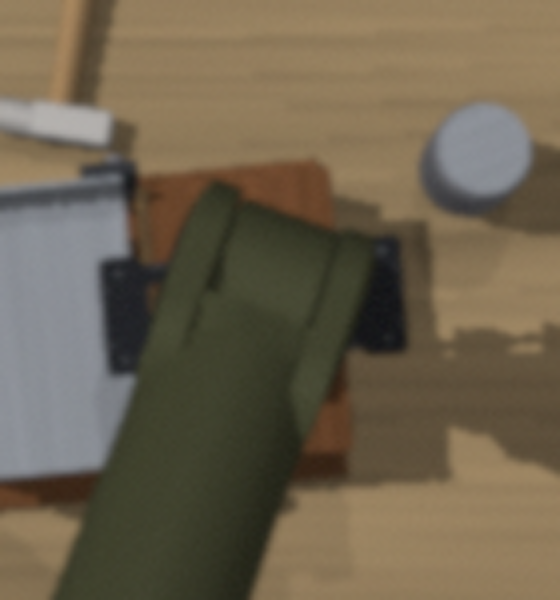

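```bash
python3 -m pendant '{"xyz":[[0.001,0.004,-0.006],[0,0.001,-0.008],[0,0,-0.003],[0,0,0]],"turn":[0.01,0,0,0]}'; python3 -c "
from h import *
st();jaw()"
```

```text
time_s: 88.38
tool_pos: [0.5459, -0.1695, 0.1011]
tool_rot: [-19.2, 85.2, -13.4]
force: [-0.3, 0.4, -2.9]
grip_width: 0.0139
t 88.38 tcp [ 0.5459 -0.1695  0.1011] [-19.2  85.2 -13.4] F [-0.3  0.4 -2.9] w 0.0139 q [ -9.  11.  26. 108.  -6.  57. 116.]
jaw 95.8 axis [ 0.082 -0.019 -0.996]
```

```bash
python3 -m pendant '{"xyz":[[-0.001,-0.002,-0.003],[0,0,-0.003],[0,0,-0.002],[0,0,0]],"turn":[0,0,0,0]}'; python3 -c "
from h import *
st();jaw()"
```

```text
time_s: 88.88
tool_pos: [0.5449, -0.1719, 0.0927]
tool_rot: [-19.3, 85.2, -13.4]
force: [-1.4, 0.4, -2.8]
grip_width: 0.0136
t 88.88 tcp [ 0.5449 -0.1719  0.0927] [-19.3  85.2 -13.4] F [-1.4  0.4 -2.8] w 0.0136 q [ -9.  12.  26. 109.  -6.  56. 116.]
jaw 95.8 axis [ 0.082 -0.02  -0.996]
```

```bash
python3 -m pendant '{"xyz":[[0,0,-0.002],[0,0,-0.002],[0,0,-0.001]],"turn":[0,0,0]}'; python3 -c "
from h import *
st();jaw()"
```

```text
time_s: 89.25
tool_pos: [0.5457, -0.1726, 0.0896]
tool_rot: [-18.7, 85.0, -13.0]
force: [-2.7, 0.3, 6.0]
grip_width: 0.0137
t 89.25 tcp [ 0.5457 -0.1726  0.0896] [-18.7  85.  -13. ] F [-2.7  0.3  6. ] w 0.0137 q [ -8.  12.  26. 109.  -7.  56. 116.]
jaw 95.7 axis [ 0.084 -0.019 -0.996]
```

Contact at the seating height. Pressing a little more, then releasing.

```bash
python3 -m pendant '{"xyz":[[0,0,-0.002],[0,0,0]],"turn":[0,0]}'; python3 -m pendant '{"xyz":[[0,0,0],[0,0,0],[0,0,0]],"turn":[0,0,0]}' 0.45; python3 -c "
from h import *
st();jaw()"; python3 -m pendant '{"xyz":[[0,0,0.015],[0,0,0.03],[0,0,0.04],[0,0,0.05],[0,0,0.05],[0,-0.02,0.02],[-0.01,-0.05,0],[-0.01,-0.05,0],[-0.01,-0.05,0],[-0.01,-0.05,0]],"turn":[0,0,0,0,0,0,0,0,0,0]}'; python3 -m pendant '{"xyz":[[-0.01,-0.05,0],[-0.01,-0.04,0],[0,0,0]],"turn":[0,0,0]}';python3 -c "
from h import *
st();jaw();shot('top','t35');shot('side','s35',(220,120,400,270),4);
for c in ('side','top'):
  for nm in ('pan_handle','lid','jar','tin','mallet','foot_a'):
    for d in pinpoint(c,nm)[:8 if nm=='foot_a' else 3]:
      if d['score']>.3:
        w=c2w(c,d['at']); print(c,nm,round(d['score'],2),w.round(3),pix(c,w).round(0))"
```

```text
time_s: 89.5
tool_pos: [0.5461, -0.1724, 0.0904]
tool_rot: [-17.3, 85.0, -11.5]
force: [-0.2, 0.1, 0.8]
grip_width: 0.0136
time_s: 89.88
tool_pos: [0.547, -0.1724, 0.0906]
tool_rot: [-17.5, 84.9, -11.7]
force: [0.7, 0.4, -0.3]
grip_width: 0.035
t 89.88 tcp [ 0.547  -0.1724  0.0906] [-17.5  84.9 -11.7] F [ 0.7  0.4 -0.3] w 0.035 q [ -8.  12.  26. 109.  -7.  56. 116.]
jaw 95.7 axis [ 0.087 -0.018 -0.996]
time_s: 91.12
tool_pos: [0.5078, -0.3931, 0.3139]
tool_rot: [-17.6, 84.1, -11.1]
force: [0.2, -0.5, 0.0]
grip_width: 0.0393
time_s: 91.5
tool_pos: [0.4835, -0.4908, 0.317]
tool_rot: [-20.2, 84.1, -14.1]
force: [0.7, 0.4, 0.2]
grip_width: 0.0392
t 91.5 tcp [ 0.4835 -0.4908  0.317 ] [-20.2  84.1 -14.1] F [0.7 0.4 0.2] w 0.0392 q [ 16.  21.  39.  75. -17.  85. 150.]
jaw 96.0 axis [ 0.1   -0.025 -0.995]
side pan_handle 0.83 [0.512 0.103 0.128] [311. 235.]
side lid 0.93 [ 0.554 -0.622 -0.002] [332. 155.]
side lid 0.89 [ 0.201 -0.334  0.001] [413. 198.]
side lid 0.75 [ 0.544 -0.172  0.072] [317. 198.]
side jar 0.98 [ 0.739  0.167 -0.001] [234. 273.]
side tin 0.71 [ 0.659 -0.339  0.003] [296.
[... 196 characters left out ...]
3. 317.]
side foot_a 0.57 [ 0.53   0.377 -0.001] [285. 339.]
side foot_a 0.51 [ 0.442  0.244 -0.001] [326. 305.]
top pan_handle 0.88 [0.512 0.109 0.13 ] [238. 187.]
top lid 0.97 [ 0.555 -0.624  0.001] [490. 179.]
top lid 0.94 [ 0.203 -0.332 -0.005] [392. 296.]
top lid 0.57 [ 0.542 -0.172  0.068] [340. 180.]
top jar 0.61 [ 0.742  0.163 -0.003] [230. 116.]
top tin 0.62 [ 0.667 -0.345  0.003] [397. 141.]
top mallet 0.75 [ 0.791 -0.048 -0.001] [300. 100.]
top mallet 0.54 [0.537 0.377 0.001] [158. 182.]
top foot_a 0.6 [ 0.439  0.242 -0.003] [202. 215.]
top foot_a 0.56 [ 0.6    0.318 -0.   ] [177. 161.]
top foot_a 0.53 [0.438 0.392 0.002] [151. 215.]
top foot_a 0.46 [0.534 0.378 0.001] [157. 183.]
```

View pics/t35.png

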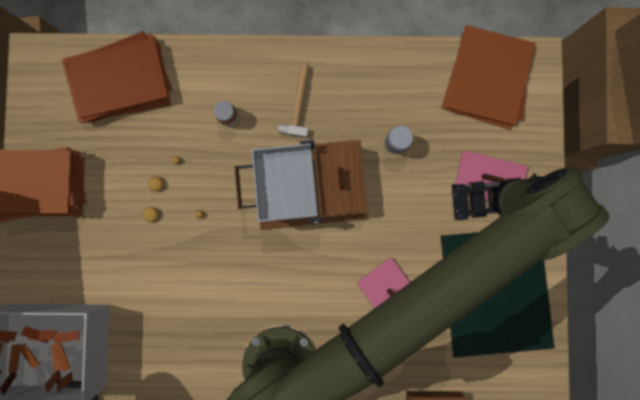

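View pics/s35.png

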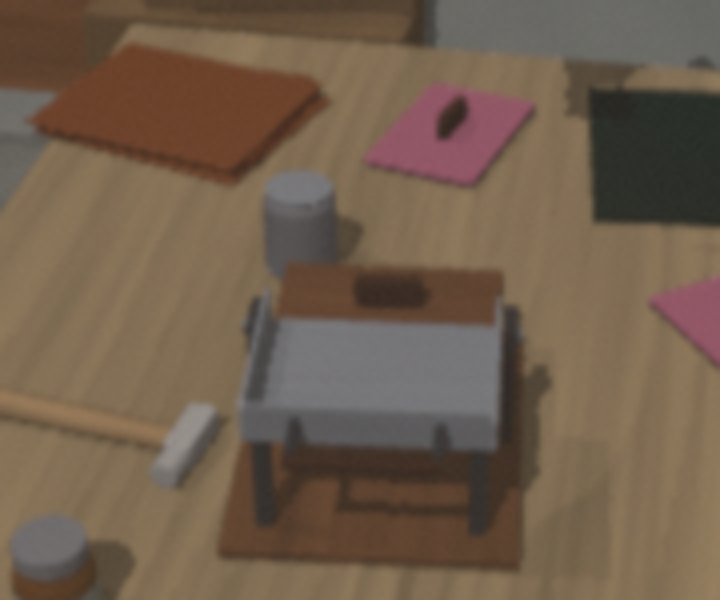

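The lid is back on the box at top (340,180), the pan is level and empty, and four wrong-size feet remain on the bench. As a flatness check, I'll compare the lid with the first picture.

```bash
python3 -c "
import cv2,numpy as np
a=cv2.imread('pics/side0.png')[175:215,275:365];b=cv2.imread('pics/s35.png');b=cv2.resize(b,(180,150),interpolation=cv2.INTER_AREA)[55:95,55:145]
c=cv2.imread('pics/top0.png')[130:235,305:375];d=cv2.imread('pics/t35.png')[130:235,305:375]
r=lambda i,w,h:cv2.resize(i,(w,h),interpolation=cv2.INTER_CUBIC)
cv2.imwrite('pics/cmp.png',np.vstack([np.hstack([r(a,390,200),r(b,390,200)]),np.hstack([r(c,260,390),r(d,260,390),r(cv2.absdiff(c,d),260,390)])]))
"
```

```text
(no output)
```

View pics/cmp.png

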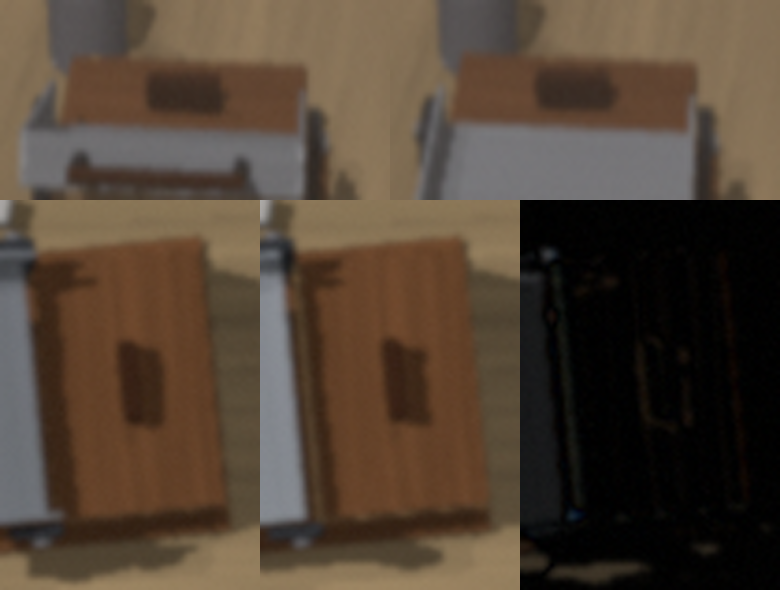

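The lid matches its first, seated appearance apart from a shift of about 2 mm, which is within its 4 mm play. The tool touched down at the predicted height (0.0896–0.090 m, 0.0899 expected). Handing in.

```bash
python3 -c "
from cell import sign_off
print(sign_off())"
```

```text
the job is handed in; nothing more can be done
None
```

I kitted all four medium feet that were there: they are in the box with the lid seated, and I handed the job in at about 92 s of the 210 s.

**What I did, in order:** I laid the lid aside on the bench, pressed the pan level, and put the four medium feet in it. I then lifted the handle to about 62°, held it for about 2 s, lowered the pan to its stop and put the lid back.

**Last checks:**
- **Feet:** After the tip, the top view showed all four medium feet in the box. The pan is empty, and the two small and two large feet are where they started.
- **Pan:** The handle reads about 0.13 m high, which is level, and it met its stop at about 25 N.
- **Lid:** It met the box at the height expected for a seated lid. It looks as it did in the first picture apart from a shift of about 2 mm, within its 4 mm play.
- **Jar, tin and mallet:** They read within the networks' error of their first positions.

**What went wrong or disagreed:**
- **First handle grip:** It missed the bar and only pushed the pan part-way down, so I finished levelling with shut fingers.
- **Second foot:** It was found about 45 mm from where I released it, still inside the pan.
- **Tip angle:** The network's pan-floor points read about 57° shortly before the hold. The picture edges and handle position gave 60–61° then, and I added about 1° before holding.
- **Tool tilt:** The tool drifted up to 6° off vertical as I worked, and I allowed for it when placing the lid.

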